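# Empty a flip-lid box of milling balls into the collecting tray

### The arm

A 7-joint arm with a two-finger parallel gripper is mounted at the origin on a cart in front of the work surface, level with it; the furniture and walls round the work are solid. World frame = base frame: x ahead of the robot, y to its left, z up, the work surface at z = 0. Lengths are in m, angles in rad, forces in N, time in s.
With the tool pointing down it reaches from about 0.4 to 0.85 m from the base axis. Payload 10.4 kg.
Tool frame: the origin (TCP) lies at the very end of the fingers, on their centre line; the grasp point (between the pads) lies 19 mm behind it; z points along the fingers, y is the line along which they close (so a half turn about z gives the same grasp; the last joint's range is limited). The gripper opens to 87 mm and grips with 3 to 60 N. Pads are 19 mm wide; open, the fingers measure 117 mm over their backs; the gripper's body (75 mm by 190 mm) begins 51 mm behind the grasp point.
Start: joints at [1.238, 0.332, -0.065, 1.46, 0.022, 1.35, -0.088], TCP at [0.191, -0.595, 0.223] pointing down, gripper open.
Joint ranges: [-2.6, 2.6], [-0.5, 2.12], [-1.47, 1.34], [0.16, 2.42], [-1.27, 4.41], [0.06, 2.06], [-2.6, 2.6]. Speed limits (rad/s): [2.22, 2.22, 2.79, 2.79, 3.14, 3.14, 3.14].

### API

Orientations are given as a unit quaternion [x, y, z, w].
In Python, from cell import env, grab_frame gives the robot as it stands.
- The arm moves only by the shell command python3 -m handwheel 'ROWS' [FORCE]. ROWS is JSON, a list of rows, each a list of 3 entries, a list of its own where there are three numbers: the turn, a rotation vector about the tool's x, y, z in rad, then the shift along the tool's x, y, z in cm, then the closure, from -1 (fully open) to 1 (shut), so that 0 is half open. A call has exactly 8 rows; each row is the pose to reach, as a shift and turn from the pose commanded when the call began, along the tool's axes at that moment; what a row does not reach only later rows make up. A row lasts 1/12 s, in which the tool goes at most 41.7 mm and 7.16 degrees, less where a joint would pass 70% of its speed; a pose out of reach is approached as far as the arm can. A call with a gripper value outside its range is refused whole. The fingers move at their own pace and stop on an object; FORCE is the grip in N (left out, the last holds). Time passes only in rows, so rows that repeat a pose let the fingers close, or fill a call up. It gives the time, the measured TCP pose, the force, the opening and the grip force at its end, in the units of the state.
- env.get_state(): the state, without advancing time (a new reading comes with each control period).
- grab_frame(name): name is "side" or "top"; returns a dict with "frame" (400x640x3 uint8, red, green, blue), "fovy" (degrees; the focal length in pixels is half the picture's height over the tangent of half this angle, whatever the lens; pixels are square), "cx", "cy" (the principal point, pixels), "extrinsics" (4x4, takes a point from world to camera coordinates). Camera axes: x right, y down, z forward; pixel columns grow to the right and rows downward; lengths in m; the calibration is good to about 2 mm. A picture is of the moment at which its call begins. There is no depth.
- env.close_job(): hands the job in; it is judged then, once.
The state is a dict: "clock": time; "joint_pos": joint angles; "dq": joint speeds; "effort": joint torques, N m; "tcp_pos": TCP position; "tool_rot": TCP orientation; "wrist_force": force on the tool from outside, world axes, zero at the start; "wrist_torque": the same for the moment, N m; "gripper_width": finger opening in m; "grip_force": force on a finger pad.
Only numpy, scipy, OpenCV 4.12 (cv2) and the standard library are available. Lean on these libraries where they do the work, as an engineer would, in place of code of your own. Each camera call takes 0.05 s, during which the arm holds its last target. There are 200 camera calls.

### The job

Set the closed blue box upright in the grey cradle, its red tab on the tray (robot) side, and let go. There, swing its white lid all the way back past its click until it stays open. Then take the box again, tip all five steel balls out over its front lip into the white tray, and put the empty box back upright in the cradle the same way round, lid still fully back; do not disturb the timer, the small carton or the brown bottle.

Things in the scene. Friction and masses are not known exactly. Their poses are not given: they have to be found in the camera images.
- box: Loose flip-lid box, blue with a white lid: 100 (x) x 60 (y) x 42 mm (z) without lid, 46.5 shut; walls 3 mm; 0.4 to 0.6 kg with its five balls. Origin: centre of its underside; -x is its front, +x the lid hinge. Starts upright and shut, front within 0.45 rad of facing -x. The outer side walls (y = +-30 mm) are flat and full height: grip across them (60 mm).
- lip (a point): Middle of the box's front top edge (x = -50, y = 0, z = 42 mm in the box's frame), over which the balls roll out. Inside, a ramp rises at 37 degrees from the middle of the floor to this lip, 54 mm wide, so the open box empties when tipped forward (front down) by about 45 degrees or more; 60 is ample.
- box_lid (a joint): Lid hinge, rad: 0 shut; 3.35 fully back (the stop), the lid lying out behind the box, drooping 12 degrees, 134 mm long with its tab. A plain hinge (short of upright it falls shut) with a click detent: left at about 2.0 the lid leans on the detent and is not held; pushed over its top at about 2.4 it clicks on to 3.35 and stays. The click takes under 1 N at the tab.
- tab (a point): Middle of the grip part of the red tab at the middle of the lid's front edge. The tab is 12 mm wide (y), 9 mm thick and stands 28 mm out from the edge (this point: 18 mm). Shut, the point is at x = -68, y = 0, z = 44.5 mm in the box's frame. Pinch it across y from above, fingertips no more than 8 mm below the point to stay clear of the lid; it turns between the pads as the lid swings.
- lid_hinge (a point): Middle of the lid's hinge axis, which runs along the box's y: x = +56, y = 0, z = 44.5 mm in the box's frame. The tab point circles it at 124 mm radius, up and over to the back (+x).
- cradle: Fixed grey cradle, a plate 136 (x) x 96 (y) x 6 mm with black stops 8 mm above the plate: a bar 60 mm long across each end, and a short block at each corner of the long sides (36 to 52 mm from the middle), leaving 72 mm of each side free for fingers. Origin: centre of its underside. -x is its front, towards robot and tray.
- seat (a point): Centre of the cradle's upper face, 6 mm above the worktop, axes as the cradle's. The seated box has its origin here, front (-x) to the cradle's front (-x), with 6 mm of play all round.
- tray: Fixed white open collecting tray, 100 (x) x 150 (y) mm outside, walls 3 mm thick and 34 mm high (rim 35.5 mm). Origin: centre of its underside.
- timer: Loose bystander: flat white bench timer, 62 x 62 x 18 mm; origin centre of its underside.
- carton: Loose bystander: small white and blue carton, 46 x 66 x 30 mm; origin centre of its underside.
- brown_bottle: Loose bystander: brown bottle with black cap, 48 mm diameter, 105 mm tall; origin centre of its underside.
- ball0_center (a point): Centre of a loose 15 mm steel ball (14 g); the five start inside the closed box.
- ball1_center (a point): Centre of a loose 15 mm steel ball (14 g); the five start inside the closed box.
- ball2_center (a point): Centre of a loose 15 mm steel ball (14 g); the five start inside the closed box.
- ball3_center (a point): Centre of a loose 15 mm steel ball (14 g); the five start inside the closed box.
- ball4_center (a point): Centre of a loose 15 mm steel ball (14 g); the five start inside the closed box.

How it is judged:
On the way, in this order (a step that is already met when the one before it is completed fails the run):
1. the box, still shut, stands seated in the cradle, front to front, let go (horizontal distance between box and seat below 0.01 m and z of box in the frame of seat below 0.005 m and angle between box's own z axis and vertical below 0.08 rad and angle between the x axis of box and the x axis of seat, either way round below 0.2 rad and x of lip in the frame of seat below 0 m and contact force between the fingers and box below 0.1 N and value of joint box_lid below 0.15 rad), for 0.2 s.
2. the lid is fully back past its detent and stays there by itself, with the box in the cradle (horizontal distance between box and seat below 0.01 m and z of box in the frame of seat below 0.005 m and angle between box's own z axis and vertical below 0.08 rad and angle between the x axis of box and the x axis of seat, either way round below 0.2 rad and x of lip in the frame of seat below 0 m and value of joint box_lid above 3.1 rad and contact force between the fingers and box below 0.1 N), for 0.2 s.
3. the box is tipped forward with its lip over the tray, its lid fully back (value of joint box_lid above 3.1 rad and angle between box's own z axis and vertical above 0.6 rad and x of lip in the frame of tray between -0.07 and 0.07 m and y of lip in the frame of tray between -0.09 and 0.09 m), for 0.1 s.
At the end, for the whole second after the job is handed in: All five balls lie in the tray; the box stands upright (within 0.08 rad) at rest on the cradle's plate, within 10 mm of the seat centre and 0.2 rad of its direction, front to front, lid fully back (over 3.1 rad), let go (all of step 2 and x of ball0_center in the frame of tray between -0.05 and 0.05 m and y of ball0_center in the frame of tray between -0.075 and 0.075 m and z of ball0_center in the frame of tray between 0 and 0.034 m and x of ball1_center in the frame of tray between -0.05 and 0.05 m and y of ball1_center in the frame of tray between -0.075 and 0.075 m and z of ball1_center in the frame of tray between 0 and 0.034 m and x of ball2_center in the frame of tray between -0.05 and 0.05 m and y of ball2_center in the frame of tray between -0.075 and 0.075 m and z of ball2_center in the frame of tray between 0 and 0.034 m and x of ball3_center in the frame of tray between -0.05 and 0.05 m and y of ball3_center in the frame of tray between -0.075 and 0.075 m and z of ball3_center in the frame of tray between 0 and 0.034 m and x of ball4_center in the frame of tray between -0.05 and 0.05 m and y of ball4_center in the frame of tray between -0.075 and 0.075 m and z of ball4_center in the frame of tray between 0 and 0.034 m and linear speed of box below 0.02 m/s); the robot touches nothing.
It fails at once if the timer is pushed more than 25 mm or tipped over (distance of timer from where it was at the start of the episode above 0.025 m or angle between timer's own z axis and vertical above 0.5 rad).
It fails at once if the small carton is pushed more than 25 mm or tipped over (distance of carton from where it was at the start of the episode above 0.025 m or angle between carton's own z axis and vertical above 0.5 rad).
It fails at once if the brown bottle is pushed more than 25 mm or tipped over (distance of brown_bottle from where it was at the start of the episode above 0.025 m or angle between brown_bottle's own z axis and vertical above 0.5 rad).
It fails at once if the box is tipped far over while its lid is not fully back (angle between box's own z axis and vertical above 0.7 rad and value of joint box_lid below 2.9 rad).
It also fails if it takes over 72 s, if anything falls off the work surface, if the arm or the gripper's body presses on something with over 40 N, if the wrist force passes 120 N, or if a joint passes its speed limit or range.

## Working session

There is one attempt and no reset: what is moved stays moved. The work goes in short steps, Python scripts to look and compute and a shell command to move; the robot and the scene stay as the last step left them, time stands still between calls to the robot, and variables do not carry over. Pictures are saved under pics/ and viewed, at most 10 in all, crops included, and the job is handed in when it is done.

```bash
ls; mkdir -p pics; python3 - <<'E'
from cell import env, grab_frame
import cv2,numpy as np
for n in("side","top"):
    f=grab_frame(n); cv2.imwrite(f"pics/{n}0.png",f["frame"][:,:,::-1]); print(n,f["fovy"],f["cx"],f["cy"],np.round(f["extrinsics"],4).tolist())
print(env.get_state())
E
```

```text
pics
side 55.056899322151715 323.71917215071926 198.50629927312497 [[0.9589, -0.2833, 0.0129, -0.5196], [-0.1667, -0.5999, -0.7825, 0.1031], [0.2294, 0.7482, -0.6225, 0.8182], [0.0, 0.0, 0.0, 1.0]]
top 55.5893148820778 322.96948975556955 202.85914053212065 [[0.0954, -0.9954, -0.0043, -0.0968], [-0.9754, -0.0926, -0.1999, 0.5278], [0.1986, 0.0233, -0.9798, 0.7981], [0.0, 0.0, 0.0, 1.0]]
{'clock': 0.1, 'joint_pos': array([ 1.23839725,  0.33281708, -0.06467523,  1.46087713,  0.02159532,
        1.34990867, -0.08848188]), 'dq': array([-0.00032923, -0.00111928, -0.00162573, -0.00165513, -0.00027243,
        0.0005514 ,  0.00116607]), 'effort': array([ 2.28912875e-03, -6.24548364e+01,  2.50664656e-02, -3.90716922e+01,
       -6.14277343e-02,  3.66344629e-02,  2.98338693e-05]), 'tcp_pos': array([ 0.19041546, -0.59490966,  0.22181874]), 'tool_rot': array([ 9.88025795e-01,  1.54287382e-01, -1.32937557e-04, -6.44013965e-04]), 'wrist_force': array([-0.36221818,  0.03415891,  0.08413958]), 'wrist_torque': array([ 0.01244473, -0.01461901, -0.00663092]), 'grip_force': 0.0, 'gripper_width': 0.08702275782948773}
```

View pics/top0.png

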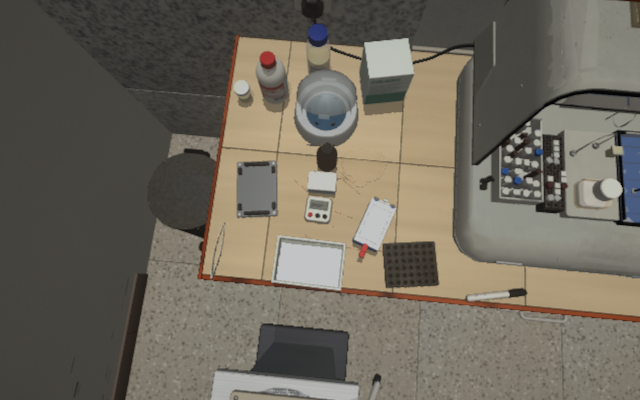

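View pics/side0.png

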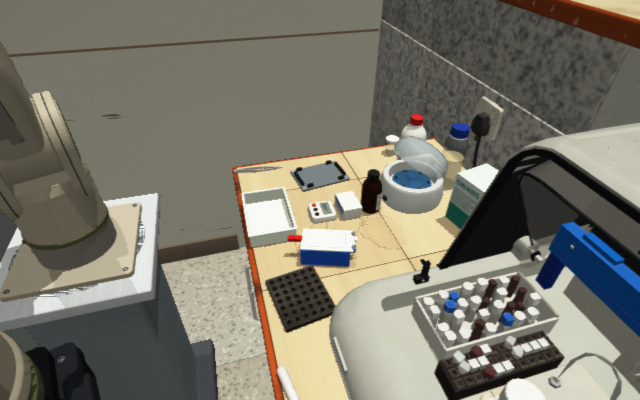

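The top view shows the tray at about (308,264), cradle (257,188), box (375,225) with its tab at (363,252), timer (318,209), carton (322,182) and bottle (327,157). The side view agrees. Next I'll enlarge both.

```bash
python3 - <<'E'
import cv2
t=cv2.imread("pics/top0.png")[140:300,210:410]; cv2.imwrite("pics/topc.png",cv2.resize(t,None,fx=3.75,fy=3.75,interpolation=cv2.INTER_CUBIC))
t=cv2.imread("pics/side0.png")[150:300,230:400]; cv2.imwrite("pics/sidec.png",cv2.resize(t,None,fx=4,fy=4,interpolation=cv2.INTER_CUBIC))
E
```

```text
(no output)
```

View pics/topc.png

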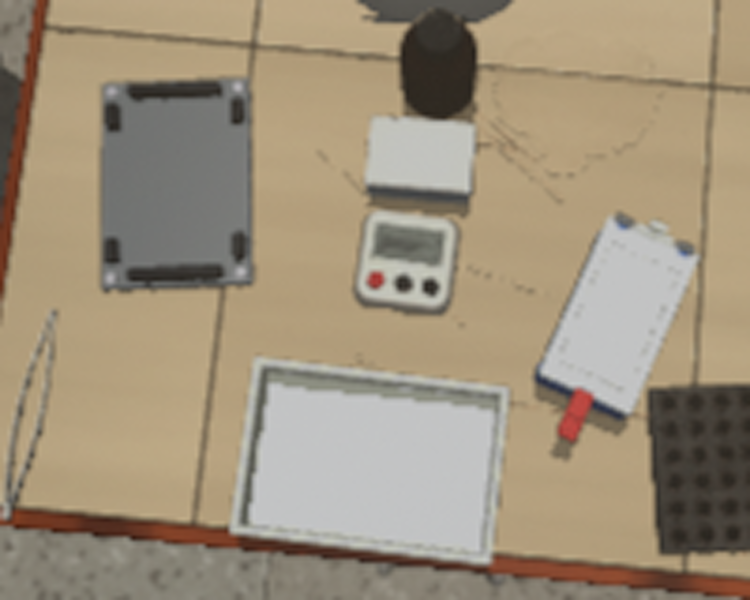

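View pics/sidec.png

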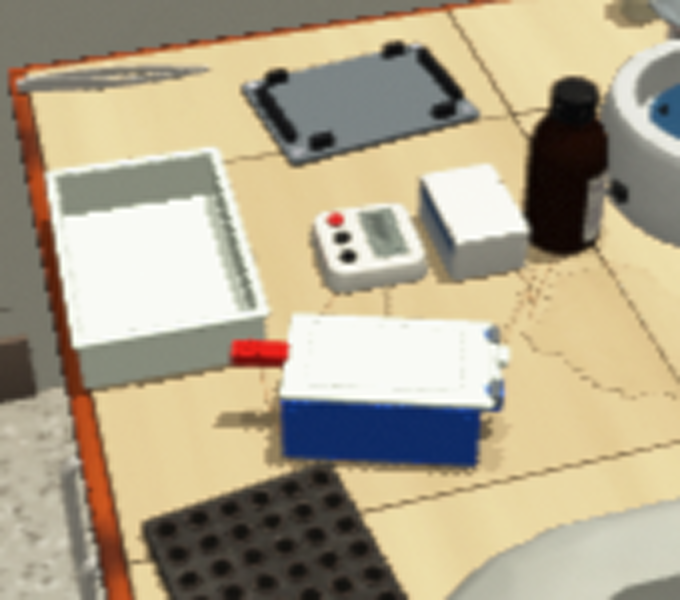

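In the top crop I read the cradle plate corners as (103,83), (249,77), (252,284), (104,290). The tray rim corners are (254,357), (508,387), (490,563), (232,533). The lid corners are (613,218), (697,258), (628,412), (540,373), and the tab runs from (583,392) to (568,437). The side crop shows the box shut, with its tab at (258,352).

```bash
cat > h.py <<'E'
import numpy as np, json, os
from scipy.spatial.transform import Rotation as R
from cell import env, grab_frame
def cam(n):
    p=f"{n}.json"
    if not os.path.exists(p):
        f=grab_frame(n); json.dump(dict(fovy=f["fovy"],cx=f["cx"],cy=f["cy"],E=np.array(f["extrinsics"]).tolist()),open(p,"w"))
    c=json.load(open(p)); return 200/np.tan(np.radians(c["fovy"]/2)),c["cx"],c["cy"],np.array(c["E"])
def back(n,uv,z):
    f,cx,cy,E=cam(n); out=[]
    for u,v in np.atleast_2d(uv):
        d=E[:3,:3].T@[(u-cx)/f,(v-cy)/f,1]; o=-E[:3,:3].T@E[:3,3]; out.append(o+d*(z-o[2])/d[2])
    return np.array(out)
def proj(n,P):
    f,cx,cy,E=cam(n); q=np.atleast_2d(P)@E[:3,:3].T+E[:3,3]; return np.c_[cx+f*q[:,0]/q[:,2],cy+f*q[:,1]/q[:,2]]
def goto(pos,rotm):
    """shift in cm and rotvec in tool axes from the measured pose; rotm = target tool matrix"""
    s=env.get_state(); T=R.from_quat(s["tool_rot"]); 
    print("shift cm",np.round(T.inv().apply(np.array(pos)-s["tcp_pos"])*100,2),"turn",np.round((T.inv()*R.from_matrix(rotm)).as_rotvec(),4))
def down(yaw):  # tool z down, tool y (closing) at angle yaw from world y
    c,s=np.cos(yaw),np.sin(yaw); y=np.array([-s,c,0]); z=np.array([0,0,-1.]); return np.c_[np.cross(y,z),y,z]
E
python3 - <<'E'
from h import *
def top(l,z): l=np.array(l,float); return back("top",(l+.5)/3.75-.5+[210,140],z)
def side(l,z): l=np.array(l,float); return back("side",(l+.5)/4-.5+[230,150],z)
def rep(n,P):
    e=np.roll(P,-1,0)-P; print(n,"c",P[:,:2].mean(0).round(4),"edges",np.linalg.norm(e,axis=1).round(4),"yaw",np.degrees(np.arctan2(e[:,1],e[:,0])).round(1))
rep("cradle",top([(103,83),(249,77),(252,284),(104,290)],.006))
rep("cradleS",side([(243,90),(424,42),(477,115),(297,162)],.006))
rep("tray",top([(254,357),(508,387),(490,563),(232,533)],.0355))
rep("trayS",side([(50,176),(218,150),(266,314),(76,348)],.0355))
rep("lid",top([(613,218),(697,258),(628,412),(540,373)],.0465))
rep("lidS",side([(292,315),(493,322),(487,405),(281,398)],.0465))
rep("tab",top([(583,392),(568,437)],.0445))
rep("timer",top([(365,210),(458,220),(450,312),(355,302)],.018))
rep("carton",top([(371,117),(474,124),(471,194),(366,186)],.03))
print("bottle",top([(440,30)],.105))
s=env.get_state(); print(s["tcp_pos"],R.from_quat(s["tool_rot"]).as_matrix().round(3))
E
```

```text
cradle c [0.565  0.1158] edges [0.0945 0.1359 0.093  0.1358] yaw [ -82.1 -172.3   97.8    8.3]
cradleS c [0.5647 0.1132] edges [0.1385 0.0942 0.1287 0.089 ] yaw [  10.2  -86.  -171.9  100. ]
tray c [ 0.4018 -0.0266] edges [0.1534 0.1033 0.1521 0.1041] yaw [-91.3 179.   89.   -0.3]
trayS c [ 0.401  -0.0289] edges [0.1013 0.1504 0.101  0.1502] yaw [ -0.7 -92.1 179.2  88.1]
lid c [ 0.5002 -0.1661] edges [0.0555 0.1021 0.0562 0.1042] yaw [-110.9  159.9   71.4  -20.5]
lidS c [ 0.4986 -0.1655] edges [0.1052 0.0599 0.1016 0.06  ] yaw [ -18.6 -112.7  161.6   70.8]
tab c [ 0.4386 -0.1444] edges [0.028 0.028] yaw [165.9 -14.1]
timer c [ 0.5258 -0.0356] edges [0.0585 0.0583 0.059  0.0585] yaw [-9.090e+01 -1.796e+02  8.940e+01 -1.000e-01]
carton c [ 0.5909 -0.0379] edges [0.0646 0.045  0.0652 0.0445] yaw [ -88.6 -177.3   90.9    1.9]
bottle [[ 0.64657277 -0.04439323  0.105     ]]
[ 0.19050383 -0.59504346  0.22207938] [[ 0.952  0.305 -0.   ]
 [ 0.305 -0.952  0.001]
 [-0.    -0.001 -1.   ]]
```

```bash
python3 - <<'E'
from h import *
D=down(np.radians(160.3))
goto([.38,-.2,.2],D); goto([.4995,-.1658,.15],D)
E
```

```text
shift cm [ 30.09 -31.84   2.23] turn [-7.000e-04  3.000e-04  6.536e-01]
shift cm [ 42.52 -31.45   7.23] turn [-7.000e-04  3.000e-04  6.536e-01]
```

```bash
python3 -m handwheel '[[[0,0,0.654],[30.1,-31.8,2.2],-1],[[0,0,0.654],[30.1,-31.8,2.2],-1],[[0,0,0.654],[30.1,-31.8,2.2],-1],[[0,0,0.654],[30.1,-31.8,2.2],-1],[[0,0,0.654],[30.1,-31.8,2.2],-1],[[0,0,0.654],[30.1,-31.8,2.2],-1],[[0,0,0.654],[30.1,-31.8,2.2],-1],[[0,0,0.654],[30.1,-31.8,2.2],-1]]'; python3 - <<'E'
from h import *
D=down(np.radians(160.3)); s=env.get_state();print(s["joint_pos"].round(3),s["tcp_pos"],s["clock"])
goto([.38,-.2,.2],D); goto([.4995,-.1658,.12],D)
E
```

```text
clock: 0.87
tcp_pos: [0.3331, -0.2978, 0.206]
tool_rot: [0.985, -0.172, 0.0, 0.0]
wrist_force: [0.6, -0.8, -0.7]
gripper_width: 0.0873
grip_force: 0.0
[ 0.894 -0.038 -0.26   1.916 -0.01   1.262 -1.277] [ 0.33310646 -0.29780336  0.2060497 ] 0.8667
shift cm [  1.11 -10.79   0.6 ] turn [ 0.0005 -0.0002 -0.0009]
shift cm [ 11.2  -18.05   8.6 ] turn [ 0.0005 -0.0002 -0.0009]
```

```bash
python3 -m handwheel '[[[0,0,0],[1.1,-10.8,0.6],-1],[[0,0,0],[1.1,-10.8,0.6],-1],[[0,0,0],[1.1,-10.8,0.6],-1],[[0,0,0],[11.2,-18.05,8.6],-1],[[0,0,0],[11.2,-18.05,8.6],-1],[[0,0,0],[11.2,-18.05,8.6],-1],[[0,0,0],[11.2,-18.05,8.6],-1],[[0,0,0],[11.2,-18.05,8.6],-1]]'; python3 - <<'E'
from h import *
D=down(np.radians(160.3)); s=env.get_state();print(s["joint_pos"].round(3),s["tcp_pos"])
goto([.4995,-.1658,.010],D)
for n in("side","top"):
    import cv2; f=grab_frame(n)["frame"][:,:,::-1]; cv2.imwrite(f"pics/{n}1.png",f)
a=cv2.imread("pics/top1.png")[140:300,290:430];b=cv2.imread("pics/side1.png")[140:300,230:400]
cv2.imwrite("pics/pre.png",np.hstack([cv2.resize(a,(390,446),interpolation=2),cv2.resize(b,(400,446))]))
E
```

```text
clock: 1.53
tcp_pos: [0.5007, -0.1646, 0.1169]
tool_rot: [0.986, -0.169, -0.002, -0.001]
wrist_force: [-1.3, 0.7, -0.7]
gripper_width: 0.0868
grip_force: 0.0
[ 0.651  0.245 -0.47   1.825  0.12   1.104 -1.773] [ 0.50068901 -0.1645541   0.11685062]
shift cm [-0.03  0.18 10.68] turn [-0.0024  0.0037  0.0035]
```

View pics/pre.png

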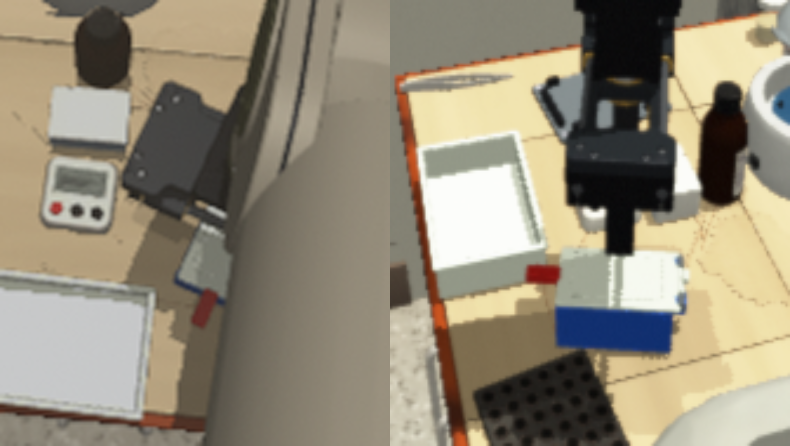

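The picture shows the open fingers straddling the box lengthways in the middle, clear of the timer and bottle. I'll go down and grip.

```bash
python3 -m handwheel '[[[0,0,0],[0,0.15,4],-1],[[0,0,0],[0,0.15,7],-1],[[0,0,0],[0,0.15,9],-1],[[0,0,0],[0,0.15,10.5],-1],[[0,0,0],[0,0.15,10.7],-1],[[0,0,0],[0,0.15,10.7],-1],[[0,0,0],[0,0.15,10.7],0.2],[[0,0,0],[0,0.15,10.7],0.6]]' 30; python3 -m handwheel '[[[0,0,0],[0,0,0],1],[[0,0,0],[0,0,0],1],[[0,0,0],[0,0,0],1],[[0,0,0],[0,0,0],1],[[0,0,0],[0,0,0],1],[[0,0,0],[0,0,0],1],[[0,0,0],[0,0,0],1],[[0,0,0],[0,0,0],1]]' 30; python3 - <<'E'
from h import *
s=env.get_state();print(s["joint_pos"].round(3),s["tcp_pos"])
D=down(np.radians(188.2))
goto([.4995,-.1658,.12],down(np.radians(160.3)))
goto([.43,-.06,.2],D);goto([.565,.1145,.12],D)
E
```

```text
clock: 2.3
tcp_pos: [0.4994, -0.1697, 0.0148]
tool_rot: [0.985, -0.171, 0.001, 0.0]
wrist_force: [0.4, -0.1, 0.2]
gripper_width: 0.0803
grip_force: 0.0
clock: 2.97
tcp_pos: [0.4999, -0.1676, 0.0141]
tool_rot: [0.985, -0.171, 0.001, -0.001]
wrist_force: [0.8, 4.4, 5.8]
gripper_width: 0.0599
grip_force: 30.0
[ 0.623  0.378 -0.443  1.909  0.202  0.896 -1.833] [ 0.49994713 -0.16762111  0.01413356]
shift cm [ -0.08  -0.17 -10.59] turn [-0.0016 -0.0019  0.0011]
shift cm [-10.17  -7.81 -18.59] turn [-0.0011 -0.0023 -0.4859]
shift cm [ -3.33 -28.77 -10.55] turn [-0.0011 -0.0023 -0.4859]
```

```bash
python3 -m handwheel '[[[0,0,0],[0,0,-1.5],1],[[0,0,0],[0,0,-4],1],[[0,0,0],[0,0,-7],1],[[0,0,0],[0,0,-10],1],[[0,0,0],[0,0,-13],1],[[0,0,0],[0,0,-15],1],[[0,0,0],[0,0,-15.6],1],[[0,0,0],[0,0,-15.6],1]]' 30; python3 -m handwheel '[[[0,0,-0.05],[-0.3,-2.5,0],1],[[0,0,-0.11],[-0.7,-6,0],1],[[0,0,-0.18],[-1.1,-9.5,0],1],[[0,0,-0.25],[-1.6,-13.5,0],1],[[0,0,-0.32],[-2.1,-17.5,0],1],[[0,0,-0.4],[-2.6,-21.5,0],1],[[0,0,-0.46],[-3,-25.5,0],1],[[0,0,-0.486],[-3.33,-28.5,0],1]]';python3 -m handwheel '[[[0,0,0],[0,0,0],1],[[0,0,0],[0,0,0],1],[[0,0,0],[0,0,0],1],[[0,0,0],[0,0,0],1],[[0,0,0],[0,0,0],1],[[0,0,0],[0,0,0],1],[[0,0,0],[0,0,0],1],[[0,0,0],[0,0,0],1]]'; python3 - <<'E'
from h import *
s=env.get_state();print(s["joint_pos"].round(3),s["tcp_pos"])
D=down(np.radians(188.2))
goto([.565,.1145,.05],D);goto([.565,.1145,.02],D)
import cv2
for n in("side","top"):
    f=grab_frame(n)["frame"][:,:,::-1]; cv2.imwrite(f"pics/{n}2.png",f)
a=cv2.imread("pics/top2.png")[100:280,200:360];b=cv2.imread("pics/side2.png")[80:260,230:390]
cv2.imwrite("pics/place.png",np.hstack([cv2.resize(a,(400,450),interpolation=2),cv2.resize(b,(400,450))]))
E
```

```text
clock: 3.63
tcp_pos: [0.499, -0.1693, 0.1701]
tool_rot: [0.985, -0.171, 0.001, 0.0]
wrist_force: [-0.1, -0.0, -6.3]
gripper_width: 0.0599
grip_force: 30.0
clock: 4.3
tcp_pos: [0.5623, 0.1141, 0.1667]
tool_rot: [0.997, 0.074, -0.001, -0.001]
wrist_force: [-0.0, -1.2, -5.1]
gripper_width: 0.0596
grip_force: 30.0
clock: 4.97
tcp_pos: [0.5635, 0.11, 0.1692]
tool_rot: [0.998, 0.07, 0.0, 0.0]
wrist_force: [-0.1, -0.5, -3.9]
gripper_width: 0.0599
grip_force: 30.0
[ 0.299  0.334 -0.69   1.642  0.222  1.246 -1.865] [0.56347829 0.10999821 0.16917907]
shift cm [ 0.21 -0.43 11.92] turn [ 0.0003 -0.0002 -0.0022]
shift cm [ 0.21 -0.43 14.92] turn [ 0.0003 -0.0002 -0.0022]
```

View pics/place.png

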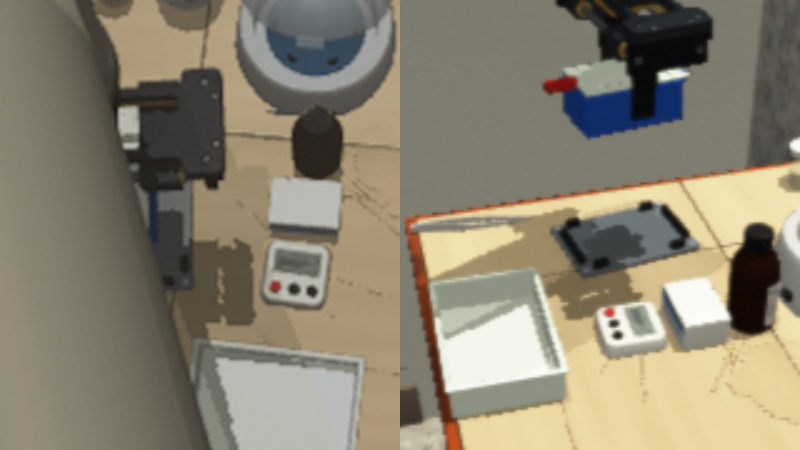

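The box hangs upright over the cradle with its tab to the robot side, so I'll lower it.

```bash
python3 -m handwheel '[[[0,0,0],[0.25,-0.45,2.5],1],[[0,0,0],[0.25,-0.45,5],1],[[0,0,0],[0.25,-0.45,7.5],1],[[0,0,0],[0.25,-0.45,9.5],1],[[0,0,0],[0.25,-0.45,11],1],[[0,0,0],[0.25,-0.45,12],1],[[0,0,0],[0.25,-0.45,12],1],[[0,0,0],[0.25,-0.45,12],1]]' 30; python3 - <<'E'
from h import *
D=down(np.radians(188.2))
goto([.566,.1145,.02],D)
E
```

```text
clock: 5.73
tcp_pos: [0.5653, 0.1154, 0.0493]
tool_rot: [0.997, 0.071, -0.0, -0.0]
wrist_force: [0.6, -0.1, -5.0]
gripper_width: 0.0601
grip_force: 30.0
shift cm [0.05 0.1  2.93] turn [-0.0001  0.0002 -0.0013]
```

```bash
python3 -m handwheel '[[[0,0,0],[0.05,0.08,0.5],1],[[0,0,0],[0.05,0.08,1],1],[[0,0,0],[0.05,0.08,1.5],1],[[0,0,0],[0.05,0.08,2],1],[[0,0,0],[0.05,0.08,2.4],1],[[0,0,0],[0.05,0.08,2.7],1],[[0,0,0],[0.05,0.08,2.9],1],[[0,0,0],[0.05,0.08,2.9],1]]' 30; python3 -m handwheel '[[[0,0,0],[0,0,0],1],[[0,0,0],[0,0,0],1],[[0,0,0],[0,0,0],1],[[0,0,0],[0,0,0],1],[[0,0,0],[0,0,0],1],[[0,0,0],[0,0,0],1],[[0,0,0],[0,0,0],1],[[0,0,0],[0,0,0],1]]'
```

```text
clock: 6.4
tcp_pos: [0.5658, 0.1146, 0.0203]
tool_rot: [0.997, 0.071, -0.0, 0.0]
wrist_force: [-0.4, -0.4, -3.7]
gripper_width: 0.0595
grip_force: 30.0
clock: 7.07
tcp_pos: [0.5659, 0.1146, 0.0202]
tool_rot: [0.997, 0.071, 0.0, 0.0]
wrist_force: [-3.0, -1.3, 1.6]
gripper_width: 0.0596
grip_force: 30.0
```

```bash
python3 -m handwheel '[[[0,0,0],[0,0,0],-1],[[0,0,0],[0,0,0],-1],[[0,0,0],[0,0,0],-1],[[0,0,0],[0,0,0],-1],[[0,0,0],[0,0,-1],-1],[[0,0,0],[0,0,-5],-1],[[0,0,0],[0,0,-9],-1],[[0,0,0],[0,0,-13],-1]]'; python3 -m handwheel '[[[0,0,0],[-12,0,0],-1],[[0,0,0],[-12,0,0],-1],[[0,0,0],[-12,0,0],-1],[[0,0,0],[-12,0,0],-1],[[0,0,0],[-12,0,0],-1],[[0,0,0],[-12,0,0],-1],[[0,0,0],[-12,0,0],-1],[[0,0,0],[-12,0,0],-1]]'; python3 - <<'E'
from h import *
s=env.get_state();print(s["joint_pos"].round(3),s["tcp_pos"],s["wrist_force"])
import cv2
for n in("side","top"):
    f=grab_frame(n)["frame"][:,:,::-1]; cv2.imwrite(f"pics/{n}3.png",f)
print("bath left",back("top",[(296,115)],.06),back("top",[(300,135)],0.0),"redcap base",back("top",[(275,100)],.0),"jar",back("top",[(243,97)],0.0))
a=cv2.imread("pics/top3.png")[140:240,220:320];b=cv2.imread("pics/side3.png")[140:240,270:370]
cv2.imwrite("pics/seated.png",np.hstack([cv2.resize(a,(400,400),interpolation=2),cv2.resize(b,(400,400),interpolation=2)]))
E
```

```text
clock: 7.73
tcp_pos: [0.5654, 0.1148, 0.1523]
tool_rot: [0.997, 0.071, -0.0, -0.0]
wrist_force: [1.4, -0.8, -0.4]
gripper_width: 0.0867
grip_force: 0.0
clock: 8.4
tcp_pos: [0.448, 0.0981, 0.1503]
tool_rot: [0.997, 0.071, 0.0, -0.001]
wrist_force: [0.2, 0.6, -0.1]
gripper_width: 0.0872
grip_force: 0.0
[ 0.414  0.073 -0.744  1.943  0.053  1.145 -1.779] [0.44797326 0.09807721 0.15025901] [ 0.16663214  0.56454613 -0.07088821]
bath left [[0.73577977 0.03634465 0.06      ]] [[0.71080359 0.02808525 0.        ]] redcap base [[ 7.98046031e-01  1.01080124e-01 -1.11022302e-16]] jar [[0.79863393 0.18281072 0.        ]]
```

View pics/seated.png

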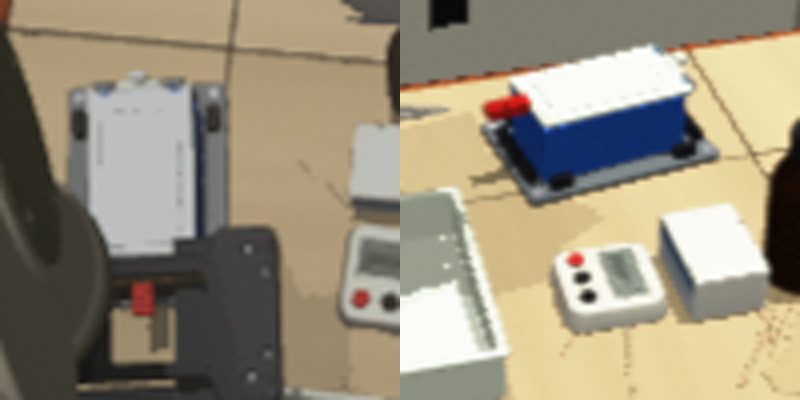

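The box sits within the stops, shut, with its tab to the front. The tab is at top crop (143,297) and side crop (507,105). I'll check that and plan the arc.

```bash
python3 - <<'E'
from h import *
print(back("top",[(255.4,213.9)],.055),back("side",[(296.4,165.9)],.055), back("top",[(276.7/4*0+220+93/4,140+254/4),(220+190/4,140+252/4)],.0525),back("side",[(270+122/4,140+82/4),(270+128/4,140+124/4)],.0525))
yaw=np.radians(8.2);C=np.array([.566,.1145,.006]);Rz=R.from_euler('z',8.2,degrees=True)
print("tab",C+Rz.apply([-.068,0,.0445]),"tabmid",C+Rz.apply([-.064,0,.0445]),"front corners",C+Rz.apply([[-.05,.03,.0465],[-.05,-.03,.0465]]))
D=down(np.radians(188.2));t=C+Rz.apply([-.068,0,.0445])
goto(t+[0,0,.05],D);goto(t-[0,0,.006],D)
E
```

```text
[[0.49504833 0.10115029 0.055     ]] [[0.49822614 0.09945582 0.055     ]] [[0.51636433 0.13194529 0.0525    ]
 [0.522656   0.07782636 0.0525    ]] [[0.51506804 0.12488895 0.0525    ]
 [0.50723181 0.07709981 0.0525    ]]
tab [0.49869522 0.10480123 0.0505    ] tabmid [0.50265432 0.10537175 0.0505    ] front corners [[0.51223232 0.13706184 0.0525    ]
 [0.52079006 0.07767527 0.0525    ]]
shift cm [5.16 0.06 4.94] turn [-0.0011  0.0004 -0.0011]
shift cm [ 5.16  0.07 10.54] turn [-0.0011  0.0004 -0.0011]
```

```bash
python3 -m handwheel '[[[0,0,0],[2.6,0.1,2.5],-1],[[0,0,0],[5.1,0.2,5],-1],[[0,0,0],[5.1,0.2,5],0.2],[[0,0,0],[5.1,0.2,7],0.2],[[0,0,0],[5.1,0.2,9],0.2],[[0,0,0],[5.1,0.2,10],0.2],[[0,0,0],[5.1,0.2,10.5],0.2],[[0,0,0],[5.1,0.2,10.5],0.2]]' 6;  python3 - <<'E'
from h import *
Rz=R.from_euler('z',8.2,degrees=True);C=np.array([.566,.1145,.006]);t=C+Rz.apply([-.068,0,.0445])
s=env.get_state();print(s["wrist_force"]);goto(t-[0,0,.006]+[0,-.002,0],down(np.radians(188.2)))
import cv2
f=grab_frame("side")["frame"][:,:,::-1]
cv2.imwrite("pics/tab.png",cv2.resize(f[120:220,250:370],(720,600),interpolation=2))
E
```

```text
clock: 9.17
tcp_pos: [0.4974, 0.1029, 0.0445]
tool_rot: [0.997, 0.071, -0.001, -0.0]
wrist_force: [0.2, -0.4, 0.2]
gripper_width: 0.0546
grip_force: 0.0
[ 0.19960537 -0.36462427  0.189897  ]
shift cm [0.13 0.03 0.  ] turn [-0.0003  0.0015 -0.0011]
```

View pics/tab.png

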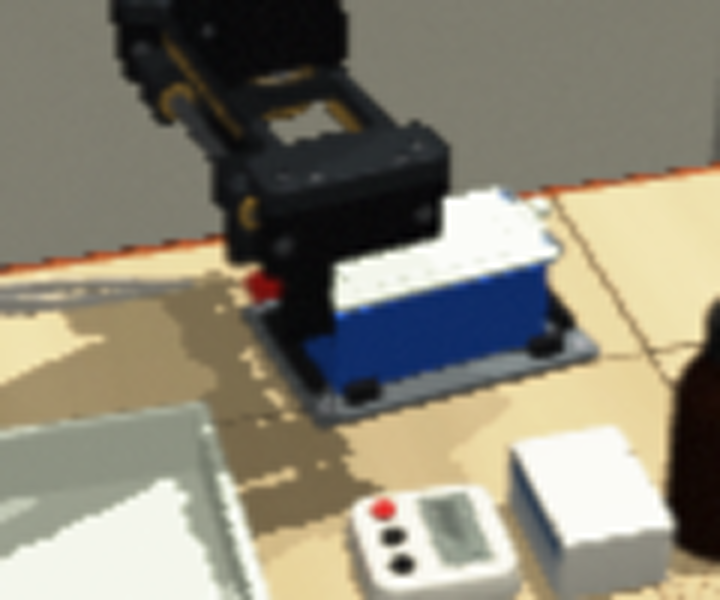

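The tab is between the fingers, which clear the lid edge. I'll close gently.

```bash
python3 -m handwheel '[[[0,0,0],[0,0,0],1],[[0,0,0],[0,0,0],1],[[0,0,0],[0,0,0],1],[[0,0,0],[0,0,0],1],[[0,0,0],[0,0,0],1],[[0,0,0],[0,0,0],1],[[0,0,0],[0,0,0],1],[[0,0,0],[0,0,0],1]]' 6;  python3 - <<'E'
from h import *
# arc in tool axes (tool x = box x fwd, tool z down), start theta0=0, cm
for th in np.arange(.15,2.71,.15): print(round(th,2),"x",round(12.4*(1-np.cos(th)),1),"z",round(-12.4*np.sin(th),1))
print(R.from_quat(env.get_state()["tool_rot"]).as_matrix().round(3))
E
```

```text
clock: 9.88
tcp_pos: [0.4979, 0.103, 0.0452]
tool_rot: [0.997, 0.071, 0.0, -0.0]
wrist_force: [-0.5, 0.4, 2.7]
gripper_width: 0.012
grip_force: 6.0
0.15 x 0.1 z -1.9
0.3 x 0.6 z -3.7
0.45 x 1.2 z -5.4
0.6 x 2.2 z -7.0
0.75 x 3.3 z -8.5
0.9 x 4.7 z -9.7
1.05 x 6.2 z -10.8
1.2 x 7.9 z -11.6
1.35 x 9.7 z -12.1
1.5 x 11.5 z -12.4
1.65 x 13.4 z -12.4
1.8 x 15.2 z -12.1
1.95 x 17.0 z -11.5
2.1 x 18.7 z -10.7
2.25 x 20.2 z -9.6
2.4 x 21.5 z -8.4
2.55 x 22.7 z -6.9
2.7 x 23.6 z -5.3
[[ 0.99   0.142  0.   ]
 [ 0.142 -0.99   0.   ]
 [ 0.     0.    -1.   ]]
```

Pinched at 12.0 mm. I'll swing along the arc in three calls, each with offsets relative to its own start.

```bash
python3 -m handwheel '[[[0,0,0],[0.1,0,-1.9],1],[[0,0,0],[0.6,0,-3.7],1],[[0,0,0],[1.2,0,-5.4],1],[[0,0,0],[2.2,0,-7],1],[[0,0,0],[3.3,0,-8.5],1],[[0,0,0],[4.7,0,-9.7],1],[[0,0,0],[6.2,0,-10.8],1],[[0,0,0],[6.2,0,-10.8],1]]' 6; python3 - <<'E'
from h import *
Rz=R.from_euler('z',8.2,degrees=True);C=np.array([.566,.1145,.006])
s=env.get_state();print(Rz.inv().apply(s["tcp_pos"]-C-Rz.apply([.056,0,.0445])))
import cv2
f=grab_frame("side")["frame"][:,:,::-1]
cv2.imwrite("pics/lid.png",cv2.resize(f[100:220,250:370],(600,600),interpolation=2))
E
```

```text
clock: 10.55
tcp_pos: [0.562, 0.112, 0.1549]
tool_rot: [0.998, 0.07, 0.002, -0.0]
wrist_force: [1.1, 1.3, -2.8]
gripper_width: 0.0117
grip_force: 6.0
[-0.06032143 -0.00192441  0.10440006]
```

View pics/lid.png

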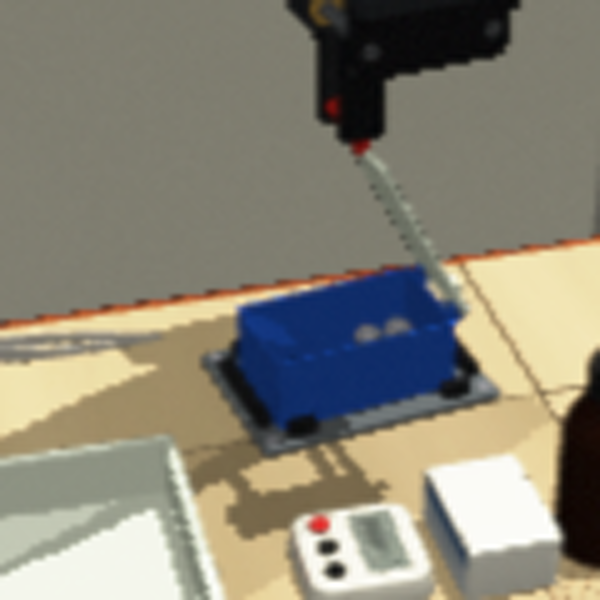

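The lid is up about 60°, held by its tab, the box is still seated and balls are visible inside. I'll continue over the top, past the detent, and release.

```bash
python3 -m handwheel '[[[0,0,0],[1.7,0,-0.8],1],[[0,0,0],[3.5,0,-1.3],1],[[0,0,0],[5.3,0,-1.6],1],[[0,0,0],[7.2,0,-1.6],1],[[0,0,0],[9,0,-1.3],1],[[0,0,0],[10.8,0,-0.7],1],[[0,0,0],[12.5,0,0.1],1],[[0,0,0],[14,0,1.2],1]]' 6; python3 -m handwheel '[[[0,0,0],[0.7,0,0.6],1],[[0,0,0],[1.3,0,1.2],1],[[0,0,0],[1.9,0,1.9],1],[[0,0,0],[2.5,0,2.7],1],[[0,0,0],[3,0,3.5],1],[[0,0,0],[3.4,0,4.3],1],[[0,0,0],[3.4,0,4.3],1],[[0,0,0],[3.4,0,4.3],1]]' 6;python3 - <<'E'
from h import *
Rz=R.from_euler('z',8.2,degrees=True);C=np.array([.566,.1145,.006])
s=env.get_state();d=Rz.inv().apply(s["tcp_pos"]+[0,0,.006]-C-Rz.apply([.056,0,.0445]));print(d,np.hypot(d[0],d[2]),np.arctan2(d[2],-d[0]))
E
```

```text
clock: 11.27
tcp_pos: [0.6986, 0.1312, 0.1408]
tool_rot: [0.997, 0.071, 0.0, 0.0]
wrist_force: [0.6, -0.1, 1.6]
gripper_width: 0.012
grip_force: 6.0
clock: 11.93
tcp_pos: [0.731, 0.1363, 0.0973]
tool_rot: [0.997, 0.071, -0.001, 0.0]
wrist_force: [-0.8, -0.7, -1.1]
gripper_width: 0.0118
grip_force: 6.0
[ 0.11039162 -0.00199994  0.05281212] 0.122374139900873 2.6953682564320216
```

```bash
python3 -m handwheel '[[[0,0,0],[0,0,0],0],[[0,0,0],[0,0,0],0],[[0,0,0],[0,0,0],0],[[0,0,0],[0,0,0],0],[[0,0,0],[0,0,-4],-0.5],[[0,0,0],[0,0,-8],-1],[[0,0,0],[0,0,-12],-1],[[0,0,0],[-4,0,-12],-1]]';  python3 -m handwheel '[[[0,0,0],[-4,0,0],-1],[[0,0,0],[-8,0,0],-1],[[0,0,0],[-12,0,0],-1],[[0,0,0],[-13,0,0],-1],[[0,0,0],[-13,0,0],-1],[[0,0,0],[-13,0,0],-1],[[0,0,0],[-13,0,0],-1],[[0,0,0],[-13,0,0],-1]]'; python3 - <<'E'
from h import *
s=env.get_state();print(s["joint_pos"].round(3),s["tcp_pos"])
import cv2
f=grab_frame("side")["frame"][:,:,::-1]
cv2.imwrite("pics/open.png",cv2.resize(f[100:220,250:390],(700,600),interpolation=2))
E
```

```text
clock: 12.6
tcp_pos: [0.7021, 0.1317, 0.2306]
tool_rot: [0.998, 0.068, 0.011, -0.004]
wrist_force: [3.4, -0.6, 4.1]
gripper_width: 0.057
grip_force: 0.0
clock: 13.27
tcp_pos: [0.5641, 0.1124, 0.2181]
tool_rot: [0.997, 0.071, 0.0, -0.0]
wrist_force: [-0.7, 1.1, -0.4]
gripper_width: 0.0866
grip_force: 0.0
[ 0.322  0.305 -0.724  1.573  0.205  1.341 -1.855] [0.56414732 0.11240726 0.21806814]
```

View pics/open.png

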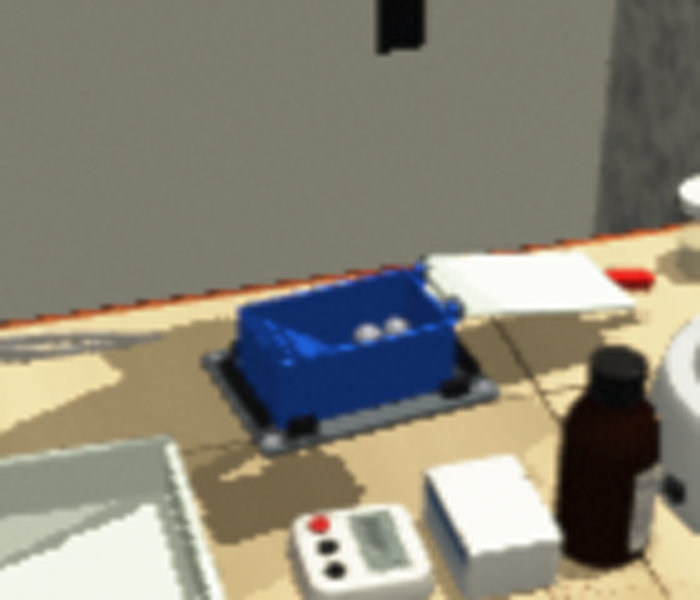

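The lid now lies fully back with the red tab pointing away, the box is still seated and the bystanders are untouched. That uses up my ten pictures. To tip far enough, I'll grasp with the tool leaned 25° back in the box frame.

```bash
cat >> h.py <<'E'
LEAN=25
def tool_for(yaw,tip,box=None,lip=None,g=(.010,0,.014)):
    B=R.from_euler('z',yaw,degrees=True)*R.from_euler('y',-tip,degrees=True)
    if box is None: box=np.array(lip)-B.apply([-.05,0,.042])
    D=(B*R.from_euler('y',LEAN,degrees=True)).as_matrix()@down(np.pi)
    return np.array(box)+B.apply(g),D
E
python3 - <<'E'
from h import *
p,D=tool_for(8.2,0,box=[.566,.114,.006]); print(p)
goto(p+[0,0,.10],D);goto(p,D)
E
```

```text
[0.57589776 0.11542629 0.02      ]
shift cm [ 1.22 -0.11  9.79] turn [-0.0012 -0.4362 -0.0011]
shift cm [ 1.22 -0.1  19.79] turn [-0.0012 -0.4362 -0.0011]
```

```bash
python3 -m handwheel '[[[0,-0.1,0],[0.3,-0.1,2],-1],[[0,-0.2,0],[0.6,-0.1,4],-1],[[0,-0.3,0],[0.9,-0.1,6],-1],[[0,-0.4,0],[1.2,-0.1,8],-1],[[0,-0.436,0],[1.2,-0.1,9.5],-1],[[0,-0.436,0],[1.2,-0.1,9.8],-1],[[0,-0.436,0],[1.2,-0.1,9.8],-1],[[0,-0.436,0],[1.2,-0.1,9.8],-1]]'; python3 - <<'E'
from h import *
s=env.get_state();print(s["joint_pos"].round(3),s["tcp_pos"])
p,D=tool_for(8.2,0,box=[.566,.114,.006]); goto(p,D)
E
```

```text
clock: 13.98
tcp_pos: [0.5753, 0.1154, 0.121]
tool_rot: [0.974, 0.069, -0.215, 0.015]
wrist_force: [-1.2, 0.0, -0.2]
gripper_width: 0.0875
grip_force: 0.0
[ 0.138  0.745 -0.634  1.244  0.288  1.695 -1.904] [0.57530744 0.11542155 0.121043  ]
shift cm [4.3  0.01 9.15] turn [-0.001  -0.0029 -0.0007]
```

```bash
python3 -m handwheel '[[[0,0,0],[1,0,2.1],-1],[[0,0,0],[2,0,4.2],-1],[[0,0,0],[3,0,6.4],-1],[[0,0,0],[3.7,0,7.9],-1],[[0,0,0],[4.1,0,8.7],-1],[[0,0,0],[4.3,0,9.15],-1],[[0,0,0],[4.3,0,9.15],-1],[[0,0,0],[4.3,0,9.15],-1]]'; python3 - <<'E'
from h import *
s=env.get_state();print(s["joint_pos"].round(3),s["tcp_pos"],s["wrist_force"])
p,D=tool_for(8.2,0,box=[.566,.114,.006]); goto(p,D)
E
python3 -m handwheel '[[[0,0,0],[0,0,0],1],[[0,0,0],[0,0,0],1],[[0,0,0],[0,0,0],1],[[0,0,0],[0,0,0],1],[[0,0,0],[0,0,0],1],[[0,0,0],[0,0,0],1],[[0,0,0],[0,0,0],1],[[0,0,0],[0,0,0],1]]' 50; python3 -m handwheel '[[[0,0,0],[0,0,0],1],[[0,0,0],[0,0,0],1],[[0,0,0],[0,0,0],1],[[0,0,0],[0,0,0],1],[[0,0,0],[0,0,0],1],[[0,0,0],[0,0,0],1],[[0,0,0],[0,0,0],1],[[0,0,0],[0,0,0],1]]' 50
python3 - <<'E'
from h import *
s=env.get_state();T=R.from_quat(s["tool_rot"]);print("up 15cm",T.inv().apply([0,0,15]))
p,D=tool_for(8.2,0,box=[.566,.114,.006]); goto(p,D)
E
```

```text
clock: 14.65
tcp_pos: [0.5759, 0.1151, 0.0203]
tool_rot: [0.974, 0.069, -0.215, 0.015]
wrist_force: [0.2, 0.2, 0.0]
gripper_width: 0.0871
grip_force: 0.0
[ 0.129  0.847 -0.607  1.305  0.333  1.544 -1.914] [0.57585988 0.11513939 0.02025956] [0.20857447 0.20521406 0.01228026]
shift cm [ 0.02 -0.03  0.02] turn [-0.0007 -0.002  -0.0013]
clock: 15.32
tcp_pos: [0.5754, 0.1148, 0.0192]
tool_rot: [0.974, 0.069, -0.216, 0.015]
wrist_force: [0.3, -1.5, 2.1]
gripper_width: 0.0598
grip_force: 50.0
clock: 15.98
tcp_pos: [0.5754, 0.1148, 0.0192]
tool_rot: [0.974, 0.069, -0.216, 0.015]
wrist_force: [0.8, -2.3, 5.4]
gripper_width: 0.0601
grip_force: 50.0
up 15cm [-6.33170827e+00  5.24951864e-03 -1.35981412e+01]
shift cm [ 0.02 -0.06 -0.1 ] turn [-0.0003 -0.0006 -0.0014]
```

```bash
python3 -m handwheel '[[[0,0,0],[-0.4,0,-0.9],1],[[0,0,0],[-1.1,0,-2.4],1],[[0,0,0],[-1.9,0,-4.2],1],[[0,0,0],[-2.8,0,-6],1],[[0,0,0],[-3.6,0,-7.7],1],[[0,0,0],[-4.4,0,-9.5],1],[[0,0,0],[-5.2,0,-11.1],1],[[0,0,0],[-5.8,0,-12.4],1]]'; python3 - <<'E'
from h import *
s=env.get_state();print(s["joint_pos"].round(3),s["tcp_pos"],s["wrist_torque"])
for tip in(0,20,40,52):
    p,D=tool_for(0,tip,lip=[.42,-.028,.10]); print(tip,p); goto(p,D)
# visual check: red tab and white-lid location vs rigid prediction, side view
import cv2
f=grab_frame("side")["frame"]; cv2.imwrite("pics/side5.png",f[:,:,::-1])
h=cv2.cvtColor(f,cv2.COLOR_RGB2HSV); m=cv2.inRange(h,(0,150,90),(8,255,255))|cv2.inRange(h,(174,150,90),(180,255,255))
n,l,st,c=cv2.connectedComponentsWithStats(m); print([(st[i].tolist(),c[i].round(1).tolist()) for i in range(1,n) if st[i][4]>12 and st[i][0]<420 and st[i][1]>30])
T=R.from_quat(s["tool_rot"]); p0,D0=tool_for(0,0,box=[0,0,0]); B=T*R.from_matrix(D0).inv(); o=s["tcp_pos"]-B.apply([.01,0,.014])
a=.2094; print("box z",B.as_matrix()[:,2],"tab pred",proj("side",o+B.apply([.056+.129*np.cos(a),0,.0445-.129*np.sin(a)])))
E
```

```text
clock: 16.65
tcp_pos: [0.5751, 0.1155, 0.1583]
tool_rot: [0.974, 0.07, -0.215, 0.015]
wrist_force: [0.1, -0.2, -5.3]
gripper_width: 0.0598
grip_force: 50.0
[ 0.136  0.716 -0.641  1.208  0.274  1.756 -1.9  ] [0.57505218 0.11552928 0.15831204] [ 0.12618103 -0.9630199   0.00740674]
0 [ 0.48  -0.028  0.072]
shift cm [-6.75 12.87 12.64] turn [ 0.0594 -0.0018  0.1294]
20 [ 0.48595812 -0.028       0.09420982]
shift cm [-7.15 12.95 10.38] turn [0.0362 0.3467 0.1384]
40 [ 0.48396072 -0.028       0.11711801]
shift cm [-8.3  12.92  8.38] turn [0.0118 0.6951 0.1448]
52 [ 0.47900399 -0.028       0.13004212]
shift cm [-9.29 12.85  7.42] turn [-0.0034  0.9042  0.1473]
[([376, 107, 10, 5, 37], [381.4, 108.7]), ([410, 114, 13, 12, 124], [416.2, 119.2]), ([235, 182, 4, 12, 28], [236.6, 187.0]), ([254, 281, 7, 16, 64], [256.9, 288.4])]
box z [-1.73679024e-03 -9.59289799e-04  9.99998032e-01] tab pred [[384.69329395 108.79106552]]
```

```bash
python3 - <<'E'
from h import *
p,D=tool_for(0,20,lip=[.44,-.028,.19]); print(p); goto(p,D)
E
```

```text
[ 0.50595812 -0.028       0.18420982]
shift cm [-9.13 13.25  1.61] turn [0.0356 0.3436 0.1383]
```

```bash
python3 -m handwheel '[[[0,0.02,0.01],[-0.6,0.9,0.1],1],[[0,0.07,0.03],[-1.9,2.8,0.3],1],[[0.01,0.13,0.05],[-3.5,5.1,0.6],1],[[0.02,0.2,0.08],[-5.2,7.6,0.9],1],[[0.03,0.26,0.11],[-7,10.2,1.2],1],[[0.035,0.31,0.13],[-8.3,12.1,1.4],1],[[0.036,0.344,0.138],[-9.1,13.1,1.6],1],[[0.036,0.344,0.138],[-9.1,13.2,1.6],1]]'; python3 - <<'E'
from h import *
s=env.get_state();print(s["joint_pos"].round(3),s["tcp_pos"])
for tip in(30,40,52,60):
  p,D=tool_for(0,tip,lip=[.42,-.028,.09]); print(tip,p); goto(p,D)
E
```

```text
clock: 17.37
tcp_pos: [0.5033, -0.0318, 0.1805]
tool_rot: [0.999, -0.003, -0.045, 0.002]
wrist_force: [1.2, 0.2, -5.2]
gripper_width: 0.0591
grip_force: 50.0
[ 0.56   0.228 -0.665  1.728  0.139  1.326 -1.715] [ 0.5033174  -0.03183664  0.18046151]
30 [ 0.48596152 -0.028       0.09575129]
shift cm [-0.97 -0.41  8.59] turn [ 0.0043  0.177  -0.0051]
40 [ 0.48396072 -0.028       0.10711801]
shift cm [-1.27 -0.41  7.48] turn [ 0.0048  0.3516 -0.0047]
52 [ 0.47900399 -0.028       0.12004212]
shift cm [-1.88 -0.4   6.23] turn [ 0.0053  0.561  -0.0042]
60 [ 0.47424871 -0.028       0.12796152]
shift cm [-2.43 -0.39  5.49] turn [ 0.0056  0.7006 -0.0038]
```

```bash
python3 -m handwheel '[[[0,0.04,0],[-0.2,-0.1,1.5],1],[[0,0.08,0],[-0.5,-0.2,3.8],1],[[0,0.13,0],[-0.7,-0.3,6.2],1],[[0,0.177,0],[-0.9,-0.4,8],1],[[0,0.177,0],[-0.97,-0.4,8.6],1],[[0,0.177,0],[-0.97,-0.4,8.6],1],[[0,0.177,0],[-0.97,-0.4,8.6],1],[[0,0.177,0],[-0.97,-0.4,8.6],1]]'; python3 - <<'E'
from h import *
s=env.get_state();print(s["joint_pos"].round(3),s["tcp_pos"])
for tip in(30,35,40,45,52,60):
  p,D=tool_for(0,tip,lip=[.42,-.028,.09]); print(tip,p); goto(p,D)
E
```

```text
clock: 18.03
tcp_pos: [0.4894, -0.0241, 0.0963]
tool_rot: [0.999, 0.0, 0.043, 0.0]
wrist_force: [0.4, -0.2, -4.0]
gripper_width: 0.0594
grip_force: 50.0
[ 0.599  0.144 -0.679  2.003  0.12   0.942 -1.708] [ 0.48937452 -0.02405245  0.09634661]
30 [ 0.48596152 -0.028       0.09575129]
shift cm [-0.35  0.39  0.03] turn [0.0007 0.0006 0.0004]
35 [ 0.48520926 -0.028       0.10147833]
shift cm [-0.37  0.4  -0.55] turn [0.0007 0.0879 0.0004]
40 [ 0.48396072 -0.028       0.10711801]
shift cm [-0.45  0.4  -1.12] turn [0.0007 0.1751 0.0004]
45 [ 0.4822254  -0.028       0.11262742]
shift cm [-0.57  0.4  -1.68] turn [0.0007 0.2624 0.0005]
52 [ 0.47900399 -0.028       0.12004212]
shift cm [-0.83  0.4  -2.45] turn [0.0006 0.3846 0.0005]
60 [ 0.47424871 -0.028       0.12796152]
shift cm [-1.23  0.4  -3.28] turn [0.0006 0.5242 0.0006]
```

```bash
python3 -m handwheel '[[[0,0.045,0],[-0.35,0.4,-0.3],1],[[0,0.09,0],[-0.37,0.4,-0.55],1],[[0,0.13,0],[-0.4,0.4,-0.85],1],[[0,0.175,0],[-0.45,0.4,-1.1],1],[[0,0.22,0],[-0.5,0.4,-1.4],1],[[0,0.26,0],[-0.57,0.4,-1.7],1],[[0,0.32,0],[-0.7,0.4,-2.05],1],[[0,0.385,0],[-0.83,0.4,-2.45],1]]'; python3 -m handwheel '[[[0,0.07,0],[-0.3,0,-0.45],1],[[0,0.14,0],[-0.6,0,-0.9],1],[[0,0.14,0],[-0.6,0,-0.9],1],[[0,0.14,0],[-0.6,0,-0.9],1],[[0,0.14,0],[-0.6,0,-0.9],1],[[0,0.14,0],[-0.6,0,-0.9],1],[[0,0.14,0],[-0.6,0,-0.9],1],[[0,0.14,0],[-0.6,0,-0.9],1]]'; python3 - <<'E'
from h import *
import cv2
s=env.get_state();print(s["joint_pos"].round(3),s["tcp_pos"],s["wrist_force"])
T=R.from_quat(s["tool_rot"]); p0,D0=tool_for(0,0,box=[0,0,0]); B=T*R.from_matrix(D0).inv(); o=s["tcp_pos"]-B.apply([.01,0,.014])
print("tip",np.degrees(np.arccos(B.as_matrix()[2,2])),"lip",o+B.apply([-.05,0,.042]))
cv2.imwrite("pics/side6.png",grab_frame("side")["frame"][:,:,::-1]);cv2.imwrite("pics/top6.png",grab_frame("top")["frame"][:,:,::-1])
E
```

```text
clock: 18.7
tcp_pos: [0.4789, -0.0279, 0.1205]
tool_rot: [0.972, 0.001, 0.235, 0.0]
wrist_force: [0.0, 1.2, -5.2]
gripper_width: 0.0597
grip_force: 50.0
clock: 19.37
tcp_pos: [0.4753, -0.0298, 0.1278]
tool_rot: [0.955, -0.0, 0.297, 0.001]
wrist_force: [-0.1, 0.6, -4.4]
gripper_width: 0.0596
grip_force: 50.0
[ 1.229 -0.499 -1.054  2.414 -1.026  0.567 -0.695] [ 0.47525872 -0.02980837  0.12783535] [-0.05329584  0.6094449  -4.40948046]
tip 59.57959821045327 lip [ 0.42073287 -0.02982586  0.09027299]
```

```bash
python3 -m handwheel '[[[0,-0.03,0],[0.1,0,0.2],1],[[0,0,0],[0,0,0],1],[[0,-0.03,0],[0.1,0,0.2],1],[[0,0,0],[0,0,0],1],[[0,0,0],[0,0,0],1],[[0,0,0],[0,0,0],1],[[0,0,0],[0,0,0],1],[[0,0,0],[0,0,0],1]]'; python3 - <<'E'
from h import *
import cv2
s=env.get_state();print(s["joint_pos"].round(3),s["wrist_force"])
f=grab_frame("side")["frame"];cv2.imwrite("pics/side7.png",f[:,:,::-1])
# tray-floor polygon in side view: differences from the ball-free picture
P=[[.4014+dx,-.0278+dy,.004] for dx,dy in((-.045,-.07),(.045,-.07),(.045,.07),(-.045,.07))]
q=proj("side",P).round().astype(int); print(q.tolist())
x0,y0=q.min(0);x1,y1=q.max(0)
g=cv2.cvtColor(f,cv2.COLOR_RGB2GRAY)[y0:y1+1,x0:x1+1]
for r in g[::1]: print(" ".join("%3d"%v for v in r))
for tip in(40,30): p,D=tool_for(0,tip,lip=[.44,-.028,.12]); goto(p,D)
E
```

```text
clock: 20.13
tcp_pos: [0.4749, -0.0285, 0.1274]
tool_rot: [0.955, 0.001, 0.297, 0.0]
wrist_force: [1.0, 0.1, -4.4]
gripper_width: 0.0597
grip_force: 50.0
[ 1.209 -0.489 -1.043  2.415 -1.011  0.558 -0.706] [ 1.02651037  0.07641006 -4.39904044]
[[254, 245], [295, 237], [282, 199], [245, 205]]
154 145 146 145 145 146 143 137 135 137 129 128 139 145 145 145 144 145 146 146 145 145 146 145 146 146 149 161 168 169 168 142 113  88  63  53  46  46  45  49  44  45  49  45  45  44  45  43  45  47  90
151 145 145 145 145 143 136 132 138 140 132 123 136 144 145 145 145 146 146 147 147 147 149 152 165 172 184 233 242 242 242 242 240 220 161 130  84  61  51  46  45  45  44  44  45  44  45  43  44  70 157
155 146 146 145 146 143 127 130 138 141 131 118 118 139 146 152 153 152 152 155 157 158 170 184 233 242 243 245 245 245 245 245 245 244 243 238 177 127  97  80  61  49  46  46  44  45  43  43  51 103 192
156 146 145 147 146 144 128 122 126 132 122 110 118 151 164 182 169 170 162 159 158 170 232 242 245 245 245 245 245 245 245 245 245 245 245 243 199 159 156 171 125  81  76  65  58  52  46  46  74 
[... 8214 characters left out ...]
6 145 145 145 145 145 145 145 146 144 143 144 143 143 140 136 129 128 121 116 116 115 121 125 133 178 191 194 205 197 198 199 199 198 196 195 195 195 192 169
115  72  51  50  56  95 134 143 145 145 145 145 146 144 145 145 144 143 144 141 135 130 128 123 117 114 117 126 130 128 119 126 125 174 191 193 197 198 198 200 198 197 196 196 196 195 194 194 195 190 161
122  75  51  51  58  94 133 145 145 145 143 143 143 142 141 136 129 126 122 116 112 114 115 115 113 116 139 193 210 206 159 122 120 174 196 198 199 198 198 198 197 197 195 195 195 196 195 195 195 193 178
shift cm [ 2.95 -0.07  0.85] turn [ 2.00e-04 -3.42e-01  1.60e-03]
shift cm [ 2.47 -0.07  1.9 ] turn [ 4.000e-04 -5.165e-01  1.600e-03]
```

The side pixels show at least four dark balls in the tray, along the front wall, and the weight fell by about 0.8 N. I'll back off and count again once the arm is clear.

```bash
python3 -m handwheel '[[[0,-0.08,0],[0.6,0,0.1],1],[[0,-0.17,0],[1.3,0,0.3],1],[[0,-0.25,0],[2.1,0,0.5],1],[[0,-0.342,0],[2.9,0,0.85],1],[[0,-0.43,0],[2.7,0,1.3],1],[[0,-0.516,0],[2.5,0,1.9],1],[[0,-0.516,0],[2.5,0,1.9],1],[[0,-0.516,0],[2.5,0,1.9],1]]'; python3 - <<'E'
from h import *
s=env.get_state();print(s["joint_pos"].round(3),s["tcp_pos"])
p,D=tool_for(0,20,lip=[.44,-.028,.20]); goto(p,D)
E
```

```text
clock: 20.85
tcp_pos: [0.462, -0.0266, 0.1523]
tool_rot: [0.998, 0.0, 0.061, 0.002]
wrist_force: [-0.2, 0.1, -4.0]
gripper_width: 0.0596
grip_force: 50.0
[ 1.761 -0.499 -1.469  2.011 -0.59   1.127 -1.051] [ 0.46204426 -0.02655229  0.15231836]
shift cm [ 4.87  0.16 -3.63] turn [ 3.400e-03 -2.086e-01  2.000e-04]
```

```bash
python3 -m handwheel '[[[0,-0.03,0],[0.8,0,-0.6],1],[[0,-0.08,0],[1.8,0,-1.3],1],[[0,-0.13,0],[3,0,-2.2],1],[[0,-0.18,0],[4.2,0.1,-3.1],1],[[0,-0.208,0],[4.9,0.15,-3.6],1],[[0,-0.208,0],[4.9,0.15,-3.6],1],[[0,-0.208,0],[4.9,0.15,-3.6],1],[[0,-0.208,0],[4.9,0.15,-3.6],1]]'; python3 - <<'E'
from h import *
s=env.get_state();print(s["joint_pos"].round(3),s["tcp_pos"])
p,D=tool_for(8.2,0,box=[.566,.114,.126]); goto(p,D)
E
```

```text
clock: 21.52
tcp_pos: [0.4363, -0.0238, 0.2209]
tool_rot: [1.0, 0.0, -0.025, 0.002]
wrist_force: [-0.2, 0.3, -4.1]
gripper_width: 0.0596
grip_force: 50.0
[ 1.818 -0.499 -1.469  1.839 -0.479  1.427 -1.108] [ 0.43627395 -0.02384828  0.22086617]
shift cm [ 14.36 -13.95   7.31] turn [-0.0304 -0.3849 -0.1397]
```

```bash
python3 - <<'E'
from h import *
p,D=tool_for(4,10,box=[.54,.06,.18]); print(p);goto(p,D)
E
python3 -m handwheel '[[[0,0,0],[1.5,-1,0],1],[[0,0,0],[3,-2,0],1],[[0,0,0],[4.5,-3,0],1],[[0,0,0],[6,-4,0],1],[[0,0,0],[6,-4,0],1],[[0,0,0],[6,-4,0],1],[[0,0,0],[6,-4,0],1],[[0,0,0],[6,-4,0],1]]'; python3 - <<'E'
from h import *
s=env.get_state();print(s["joint_pos"].round(3),s["tcp_pos"])
E
```

```text
[0.54739894 0.06051738 0.19552379]
shift cm [11.23 -8.44  1.93] turn [-0.0066 -0.211  -0.0687]
clock: 22.18
tcp_pos: [0.4541, 0.0139, 0.234]
tool_rot: [1.0, -0.0, -0.008, 0.002]
wrist_force: [-0.1, -0.6, -4.6]
gripper_width: 0.06
grip_force: 50.0
[ 1.748 -0.499 -1.468  1.807 -0.494  1.425 -1.191] [0.4541034  0.01388183 0.23404349]
```

```bash
cat > fk.py <<'E'
from h import *
from scipy.optimize import least_squares
Q=np.array([[ 0.894,-0.038,-0.26,1.916,-0.01,1.262,-1.277],[0.651,0.245,-0.47,1.825,0.12,1.104,-1.773],[0.623,0.378,-0.443,1.909,0.202,0.896,-1.833],[0.299,0.334,-0.69,1.642,0.222,1.246,-1.865],[0.414,0.073,-0.744,1.943,0.053,1.145,-1.779],[0.322,0.305,-0.724,1.573,0.205,1.341,-1.855],[0.138,0.745,-0.634,1.244,0.288,1.695,-1.904],[0.136,0.716,-0.641,1.208,0.274,1.756,-1.9],[0.56,0.228,-0.665,1.728,0.139,1.326,-1.715],[0.599,0.144,-0.679,2.003,0.12,0.942,-1.708],[1.229,-0.499,-1.054,2.414,-1.026,0.567,-0.695],[1.761,-0.499,-1.469,2.011,-0.59,1.127,-1.051],[1.818,-0.499,-1.469,1.839,-0.479,1.427,-1.108],[1.748,-0.499,-1.468,1.807,-0.494,1.425,-1.191],[1.238,.3328,-.0647,1.4609,.0216,1.35,-.0885]])
X=np.array([[.3331,-.2978,.206],[.5007,-.1646,.1169],[.4999,-.1676,.0141],[.5635,.11,.1692],[.448,.0981,.1503],[.5641,.1124,.2181],[.5753,.1154,.121],[.5751,.1155,.1583],[.5033,-.0318,.1805],[.4894,-.0241,.0963],[.4753,-.0298,.1278],[.462,-.0266,.1523],[.4363,-.0238,.2209],[.4541,.0139,.234],[.1904,-.5949,.2218]])
O=R.from_quat([[.985,-.172,0,0],[.986,-.169,-.002,-.001],[.985,-.171,.001,-.001],[.998,.07,0,0],[.997,.071,0,0],[.997,.071,0,0],[.974,.069,-.215,.015],[.974,.07,-.215,.015],[.999,-.003,-.045,.002],[.999,0,.043,0],[.955,0,.297,.001],[.998,0,.061,.002],[1,0,-.025,.002],[1,0,-.008,.002],[.988,.154,0,0]])
SG=(-1,1,-1,1,-1,1,-1)
def fk(q,L,sg=SG):
    p=np.array([0,0,L[0]]);r=R.identity()
    off=[(L[4],0,0),(0,0,0),(L[5],0,L[1]),(0,0,0),(L[6],0,L[2]),(0,0,0),(L[7],0,L[3])]
    for i in range(7):
        r=r*R.from_euler('zyzyzyz'[i],sg[i]*q[i]); p=p+r.apply(off[i])
    # order: rotation i then the link offset along the new frame
    return p,r
def res(L,sg=SG):
    e=[]
    for q,x,o in zip(Q,X,O):
        p,r=fk(q,L,sg); r=r*R.from_euler('z',L[8]); e+=list((p-x)*1)+list((r.inv()*o).as_rotvec()*.3)
    return np.array(e)
if __name__=="__main__":
    import itertools
    best=[]
    for a,b,c in itertools.product((1,-1),repeat=3):
        for l8 in(0,1.57,3.14,-1.57):
            sg=(-1,1,a,1,b,1,c); s=least_squares(res,[.3,.4,.4,.25,0,0,0,0,l8],args=(sg,)); best.append((s.cost,sg,s.x.round(4).tolist()))
    best.sort(key=lambda t:t[0]); print(best[0],best[1][:2]); print(np.abs(res(best[0][2],best[0][1]).reshape(-1,6)).max(0))
E
python3 fk.py
```

```text
(np.float64(0.0018595848792094282), (-1, 1, -1, 1, -1, 1, -1), [0.2069, 0.4626, 0.4482, 0.3391, 0.0114, 0.0098, -0.0146, -0.0288, 1.5711]) (np.float64(0.0018595848792094282), (-1, 1, -1, 1, -1, 1, -1))
[0.04591943 0.01282793 0.01566436 0.00042301 0.00045081 0.00060893]
```

```bash
cat > fk2.py <<'E'
from fk import *
def rots(q):
    r=R.identity(); out=[]
    for i in range(7): r=r*R.from_euler('zyzyzyz'[i],SG[i]*q[i]); out.append(r)
    return out
def Arow(q): return np.hstack([np.eye(3)]+[r.as_matrix() for r in rots(q)])
A=np.vstack([Arow(q) for q in Q]); b=X.ravel()
# ridge toward sparse: small regularisation
L=np.linalg.solve(A.T@A+1e-6*np.eye(A.shape[1]),A.T@b)
def FK(q): return Arow(q)@L, rots(q)[-1]*R.from_euler('z',np.pi/2)
def J(q):
    p,r=FK(q);o=np.zeros((6,7))
    for i in range(7):
        d=q.copy();d[i]+=1e-5;p2,r2=FK(d);o[:3,i]=(p2-p)/1e-5;o[3:,i]=(r2*r.inv()).as_rotvec()/1e-5
    return o
lo=np.array([-2.6,-.5,-1.47,.16,-1.27,.06,-2.6]);hi=np.array([2.6,2.12,1.34,2.42,4.41,2.06,2.6])
if __name__=="__main__":
    print(np.abs(A@L-b).reshape(-1,3).max(1).round(4)); print(L.reshape(8,3).round(3))
    q=env.get_state()["joint_pos"].copy(); j=J(q)
    n=np.linalg.svd(j)[2][-1]; n=n*np.sign(n[1]); print("null",n.round(3))
    pi=np.linalg.pinv(j)
    print("cols: joints' response to world x,y,z (5cm) and rot x,y,z (.3rad)"); print((pi*np.array([.05]*3+[.3]*3)).T.round(3))
E
python3 fk2.py
```

```text
[0.0003 0.0003 0.0001 0.0006 0.0003 0.0002 0.0002 0.0002 0.0002 0.0003
 0.0001 0.0002 0.0001 0.0002 0.0001]
[[-0.    -0.     0.129]
 [ 0.    -0.011  0.129]
 [ 0.    -0.011  0.224]
 [-0.    -0.012  0.224]
 [-0.001 -0.012  0.245]
 [ 0.001 -0.     0.245]
 [-0.    -0.     0.176]
 [ 0.    -0.     0.176]]
null [-0.188  0.57  -0.246 -0.002  0.535 -0.225 -0.492]
cols: joints' response to world x,y,z (5cm) and rot x,y,z (.3rad)
[[ 0.226 -0.004 -0.206 -0.11  -0.016  0.001 -0.005]
 [-0.088 -0.042  0.011 -0.003 -0.041  0.017 -0.073]
 [-0.039  0.015  0.07  -0.077  0.028  0.097 -0.017]
 [ 0.148  0.201 -0.072  0.006 -0.089  0.031  0.102]
 [ 0.479 -0.011 -0.436 -0.231  0.076  0.279 -0.023]
 [-0.031  0.081 -0.034  0.     0.08  -0.035  0.226]]
```

```bash
cat > sim.py <<'E'
from fk2 import *
from scipy.optimize import lsq_linear
vmax=.7*np.array([2.22,2.22,2.79,2.79,3.14,3.14,3.14])
lo2=lo+.001; hi2=hi-.001
def step(q,p,r,mode,n=4,lam=.03,w=.3):
    for _ in range(n):
        p0,r0=FK(q); dp=p-p0; dr=(r*r0.inv()).as_rotvec()
        a=min(1,.0417/n/max(1e-9,np.linalg.norm(dp))); b=min(1,.125/n/max(1e-9,np.linalg.norm(dr)))
        e=np.r_[dp*a,dr*b]; j=J(q)
        if mode=="clip": dq=j.T@np.linalg.solve(j@j.T+lam**2*np.eye(6),e)
        else: W=np.diag([1]*3+[w]*3); dq=lsq_linear(np.vstack([W@j,lam*np.eye(7)]),np.r_[W@e,np.zeros(7)],(np.minimum(lo2-q,-1e-6),np.maximum(hi2-q,1e-6))).x
        dq*=min(1,(vmax/12/n/np.maximum(1e-9,np.abs(dq))).min())
        q=np.clip(q+dq,lo2,hi2)
    return q
if __name__=="__main__":
    # replay calls 10->11, 11->12, 12->13
    calls=[(10,[(-.08,.6,0,.1),(-.17,1.3,0,.3),(-.25,2.1,0,.5),(-.342,2.9,0,.85),(-.43,2.7,0,1.3)]+[(-.516,2.5,0,1.9)]*3),
     (11,[(-.03,.8,0,-.6),(-.08,1.8,0,-1.3),(-.13,3,0,-2.2),(-.18,4.2,.1,-3.1)]+[(-.208,4.9,.15,-3.6)]*4),
     (12,[(0,1.5,-1,0),(0,3,-2,0),(0,4.5,-3,0)]+[(0,6,-4,0)]*5)]
    for mode,lam in(("clip",.003),("clip",.05),("clip",.1),("lsq",.01),("lsq",.05)):
        print(mode,lam)
        for k,rows in calls:
            q=Q[k].copy();p0,r0=FK(q)
            for ty,x,y,z in rows: q=step(q,p0+r0.apply(np.array([x,y,z])/100),r0*R.from_rotvec([0,ty,0]),mode,lam=lam)
            print(q.round(2),FK(q)[0].round(3),"| true",Q[k+1].round(2),X[k+1])
E
python3 sim.py
```

```text
clip 0.003
[ 2.04 -0.49 -1.47  1.92 -0.59  1.13 -0.99] [ 0.485 -0.155  0.194] | true [ 1.76 -0.5  -1.47  2.01 -0.59  1.13 -1.05] [ 0.462  -0.0266  0.1523]
[ 2.22 -0.5  -1.47  1.69 -0.49  1.49 -0.95] [ 0.445 -0.187  0.285] | true [ 1.82 -0.5  -1.47  1.84 -0.48  1.43 -1.11] [ 0.4363 -0.0238  0.2209]
[ 2.11 -0.5  -1.47  1.65 -0.47  1.58 -0.92] [ 0.45  -0.123  0.301] | true [ 1.75 -0.5  -1.47  1.81 -0.49  1.42 -1.19] [0.4541 0.0139 0.234 ]
clip 0.05
[ 2.02 -0.5  -1.47  1.92 -0.59  1.13 -1.  ] [ 0.484 -0.145  0.191] | true [ 1.76 -0.5  -1.47  2.01 -0.59  1.13 -1.05] [ 0.462  -0.0266  0.1523]
[ 2.2  -0.5  -1.47  1.7  -0.49  1.49 -0.96] [ 0.446 -0.177  0.281] | true [ 1.82 -0.5  -1.47  1.84 -0.48  1.43 -1.11] [ 0.4363 -0.0238  0.2209]
[ 2.08 -0.5  -1.47  1.66 -0.48  1.57 -0.94] [ 0.452 -0.112  0.297] | true [ 1.75 -0.5  -1.47  1.81 -0.49  1.42 -1.19] [0.4541 0.0139 0.234 ]
clip 0.1
[ 1.98 -0.5  -1.47  1.94 -0.59  1.14 -1.01] [ 0.481 -0.123  0.184] | true [ 1.76 -0.5  -1.47  2.01 -0.59  1.13 -1.05] [ 0.462  -0.0266  0.1523]
[ 2.14 -0.5  -1.47  1.72 -0.49  1.49 -0.98] [ 0.447 -0.153  0.273] |
[... 386 characters left out ...]
47  1.89 -0.57  1.21 -1.08] [ 0.492 -0.027  0.2  ] | true [ 1.82 -0.5  -1.47  1.84 -0.48  1.43 -1.11] [ 0.4363 -0.0238  0.2209]
[ 1.74 -0.5  -1.47  1.83 -0.53  1.34 -1.18] [0.476 0.015 0.226] | true [ 1.75 -0.5  -1.47  1.81 -0.49  1.42 -1.19] [0.4541 0.0139 0.234 ]
lsq 0.05
[ 1.74 -0.5  -1.47  2.06 -0.66  0.98 -1.01] [ 0.488 -0.029  0.138] | true [ 1.76 -0.5  -1.47  2.01 -0.59  1.13 -1.05] [ 0.462  -0.0266  0.1523]
[ 1.8  -0.5  -1.47  1.9  -0.57  1.21 -1.08] [ 0.492 -0.027  0.2  ] | true [ 1.82 -0.5  -1.47  1.84 -0.48  1.43 -1.11] [ 0.4363 -0.0238  0.2209]
[ 1.74 -0.5  -1.47  1.83 -0.52  1.34 -1.18] [0.475 0.015 0.226] | true [ 1.75 -0.5  -1.47  1.81 -0.49  1.42 -1.19] [0.4541 0.0139 0.234 ]
```

```bash
cat > search.py <<'E'
import sys
from sim import *
if sys.argv[1]=="fit":
    calls=[(10,[(-.08,.6,0,.1),(-.17,1.3,0,.3),(-.25,2.1,0,.5),(-.342,2.9,0,.85),(-.43,2.7,0,1.3)]+[(-.516,2.5,0,1.9)]*3),
     (11,[(-.03,.8,0,-.6),(-.08,1.8,0,-1.3),(-.13,3,0,-2.2),(-.18,4.2,.1,-3.1)]+[(-.208,4.9,.15,-3.6)]*4),
     (12,[(0,1.5,-1,0),(0,3,-2,0),(0,4.5,-3,0)]+[(0,6,-4,0)]*5)]
    for w in(.6,1,3):
      for k,rows in calls:
        q=Q[k].copy();p0,r0=FK(q)
        for ty,x,y,z in rows: q=step(q,p0+r0.apply(np.array([x,y,z])/100),r0*R.from_rotvec([0,ty,0]),"lsq",lam=.01,w=w)
        print(w,np.abs(q-Q[k+1]).max().round(3),FK(q)[0].round(3),X[k+1])
else:
    W=1.;rng=np.random.default_rng(int(sys.argv[2])); q0=env.get_state()["joint_pos"].copy()
    pf,Df=tool_for(8.2,0,box=[.566,.114,.126]); Rf=R.from_matrix(Df); best=9
    import time; t=time.time()
    while time.time()-t<200:
        vias=[]; q=q0
        for k in range(rng.integers(0,3)):
            v=(rng.uniform(.40,.56),rng.uniform(-.12,.2),rng.uniform(.2,.36),rng.uniform(-50,50),rng.uniform(-10,50)); vias.append(np.round(v,3).tolist())
            _,D=tool_for(v[3],v[4],box=[0,0,0])
            for _ in range(8): q=step(q,np.array(v[:3]),R.from_matrix(D),"lsq",n=1,lam=.01,w=W)
        for _ in range(16): q=step(q,pf,Rf,"lsq",n=1,lam=.01,w=W)
        p,r=FK(q); e=np.linalg.norm(p-pf)+np.linalg.norm((r*Rf.inv()).as_rotvec())*.3; m=np.minimum(q-lo,hi-q).min(); c=e-.02*min(m,.15)+.002*len(vias)
        if c<best: best=c; print(round(e,4),round(m,3),vias,q.round(2),flush=True)
E
python3 search.py fit; for i in 1 2 3 4; do python3 search.py s $i > s$i.txt & done; wait; tail -n 2 s?.txt
```

```text
0.6 0.032 [ 0.456 -0.027  0.156] [ 0.462  -0.0266  0.1523]
0.6 0.029 [ 0.428 -0.024  0.224] [ 0.4363 -0.0238  0.2209]
0.6 0.027 [0.446 0.014 0.236] [0.4541 0.0139 0.234 ]
1 0.039 [ 0.454 -0.027  0.156] [ 0.462  -0.0266  0.1523]
1 0.036 [ 0.426 -0.024  0.224] [ 0.4363 -0.0238  0.2209]
1 0.034 [0.444 0.014 0.237] [0.4541 0.0139 0.234 ]
3 0.042 [ 0.454 -0.027  0.157] [ 0.462  -0.0266  0.1523]
3 0.039 [ 0.425 -0.024  0.225] [ 0.4363 -0.0238  0.2209]
3 0.037 [0.443 0.014 0.237] [0.4541 0.0139 0.234 ]
==> s1.txt <==
this script no longer has the robot

==> s2.txt <==
0.0 0.256 [[0.424, 0.159, 0.31, -3.238, 43.22]] [ 0.31  0.86 -0.99  1.21  0.5   1.8  -2.04]
0.0 0.274 [[0.424, 0.13, 0.297, 17.481, 44.698]] [ 0.28  0.83 -0.92  1.21  0.46  1.79 -2.01]

==> s3.txt <==
this script no longer has the robot

==> s4.txt <==
this script no longer has the robotException ignored in: <_io.TextIOWrapper mode='rw' encoding='UTF-8'>
Traceback (most recent call last):
BrokenPipeError: [Errno 32] Broken pipe
Exception ignored in: <_io.TextIOWrapper mode='rw' encoding='UTF-8'>
Traceback (most recent call last):
BrokenPipeError: [Errno 32] Broken pipe
Exception ignored in: <_io.TextIOWrapper mode='rw' encoding='UTF-8'>
Traceback (most recent call last):
BrokenPipeError: [Errno 32] Broken pipe
```

```bash
sed -i 's/W=1\.;/W=.6;/; s/uniform(-10,50)); vias/uniform(-10,28)); vias/; s/<200/<240/' search.py; timeout 300 python3 search.py s 7 | tail -n 4; python3 - <<'E'
from sim import *
pf,Df=tool_for(8.2,0,box=[.566,.114,.126])
for tip in(44,36,28):
    q=env.get_state()["joint_pos"].copy(); p=np.array([.424,.14,.30]);_,D=tool_for(10,tip,box=[0,0,0])
    for i in range(8): q=step(q,p,R.from_matrix(D),"lsq",n=2,lam=.01,w=.6)
    print(tip,q.round(2),FK(q)[0].round(3),p)
    for i in range(16):q=step(q,pf,R.from_matrix(Df),"lsq",n=2,lam=.01,w=.6)
    print("  ",q.round(2),FK(q)[0].round(3),pf)
E
```

```text
0.3012 0.001 [] [ 1.58 -0.5  -1.47  1.84 -0.36  1.75 -1.2 ]
0.0 0.244 [[0.429, -0.026, 0.247, -6.926, 27.964]] [ 0.32  0.88 -1.04  1.21  0.53  1.82 -2.06]
0.0 0.251 [[0.402, 0.104, 0.231, -2.891, 27.055]] [ 0.31  0.87 -1.01  1.21  0.51  1.81 -2.05]
0.0 0.275 [[0.4, 0.114, 0.279, 40.826, 23.249]] [ 0.28  0.83 -0.92  1.21  0.45  1.78 -2.01]
44 [ 0.71 -0.5  -0.83  1.99 -0.41  1.19 -1.42] [0.425 0.136 0.298] [0.424 0.14  0.3  ]
   [ 0.28  0.83 -0.93  1.21  0.46  1.79 -2.02] [0.576 0.115 0.14 ] [0.57589776 0.11542629 0.14      ]
36 [ 1.02 -0.5  -1.05  1.87 -0.47  1.35 -1.35] [0.424 0.14  0.3  ] [0.424 0.14  0.3  ]
   [ 0.3   0.86 -0.99  1.21  0.5   1.8  -2.04] [0.576 0.115 0.14 ] [0.57589776 0.11542629 0.14      ]
28 [ 1.29 -0.5  -1.26  1.76 -0.49  1.5  -1.31] [0.424 0.14  0.3  ] [0.424 0.14  0.3  ]
   [ 1.58 -0.5  -1.47  1.83 -0.36  1.78 -1.2 ] [0.306 0.066 0.252] [0.57589776 0.11542629 0.14      ]
```

```bash
python3 - <<'E'
from sim import *
pf,Df=tool_for(8.2,0,box=[.566,.114,.126])
p=np.array([.40,.11,.26])
for yaw in(0,20,35):
    q=env.get_state()["joint_pos"].copy(); _,D=tool_for(yaw,28,box=[0,0,0])
    for i in range(8): q=step(q,p,R.from_matrix(D),"lsq",n=2,lam=.01,w=.6)
    print(yaw,q.round(2),FK(q)[0].round(3))
    for i in range(16):
        q=step(q,pf,R.from_matrix(Df),"lsq",n=2,lam=.01,w=.6)
        if i%4==3: print("  ",q.round(2),FK(q)[0].round(3))
    goto(p,D)
E
```

```text
0 [ 1.19 -0.5  -1.17  1.9  -0.46  1.41 -1.45] [0.4  0.11 0.26]
   [ 1.57 -0.5  -1.47  1.81 -0.47  1.57 -1.28] [0.393 0.093 0.238]
   [ 1.58 -0.5  -1.47  1.82 -0.36  1.78 -1.21] [0.311 0.069 0.256]
   [ 1.58 -0.5  -1.47  1.83 -0.36  1.78 -1.2 ] [0.307 0.066 0.253]
   [ 1.58 -0.5  -1.47  1.84 -0.36  1.77 -1.2 ] [0.306 0.065 0.251]
shift cm [-5.45 -9.6  -2.54] turn [ 0.0032  0.0675 -0.0004]
20 [ 1.2  -0.5  -1.16  1.9  -0.48  1.42 -1.08] [0.4  0.11 0.26]
   [ 1.56 -0.5  -1.47  1.81 -0.45  1.56 -1.15] [0.394 0.092 0.237]
   [ 1.58 -0.5  -1.47  1.82 -0.36  1.78 -1.2 ] [0.313 0.068 0.256]
   [ 1.58 -0.5  -1.47  1.83 -0.36  1.78 -1.2 ] [0.307 0.066 0.253]
   [ 1.58 -0.5  -1.47  1.84 -0.36  1.77 -1.2 ] [0.306 0.065 0.251]
shift cm [-5.45 -9.6  -2.54] turn [ 0.0097  0.0673 -0.3494]
35 [ 1.16 -0.45 -1.15  1.9  -0.45  1.41 -0.85] [0.4  0.11 0.26]
   [ 1.12 -0.   -1.42  1.81 -0.01  1.35 -1.34] [0.433 0.112 0.238]
   [ 0.64  0.43 -1.2   1.65  0.36  1.49 -1.78] [0.483 0.114 0.197]
   [ 0.28  0.83 -0.93  1.21  0.46  1.79 -2.02] [0.576 0.115 0.14 ]
   [ 0.28  0.83 -0.93  1.21  0.46  1.79 -2.02] [0.576 0.115 0.14 ]
shift cm [-5.45 -9.6  -2.54] turn [ 0.0145  0.0663 -0.6112]
```

```bash
python3 -m handwheel '[[[0,0.01,-0.1],[-0.8,-1.4,-0.4],1],[[0,0.02,-0.2],[-1.8,-3,-0.8],1],[[0,0.03,-0.3],[-2.8,-4.8,-1.3],1],[[0,0.04,-0.4],[-3.8,-6.6,-1.8],1],[[0.01,0.05,-0.5],[-4.6,-8,-2.1],1],[[0.01,0.06,-0.6],[-5.2,-9.2,-2.4],1],[[0.015,0.066,-0.7],[-5.5,-9.6,-2.5],1],[[0.015,0.066,-0.78],[-5.5,-9.6,-2.5],1]]'; python3 - <<'E'
from sim import *
s=env.get_state();q=s["joint_pos"].copy();print(q.round(3),s["tcp_pos"])
p0=s["tcp_pos"];pf,Df=tool_for(8.2,0,box=[.566,.114,.136]);goto(pf,Df)
for i in range(16):
    q=step(q,pf,R.from_matrix(Df),"lsq",n=2,lam=.01,w=.6)
    if i%4==3: print("  ",q.round(2),FK(q)[0].round(3))
E
```

```text
clock: 22.85
tcp_pos: [0.3991, 0.111, 0.2596]
tool_rot: [0.923, 0.383, 0.025, -0.009]
wrist_force: [-0.4, -0.1, -3.8]
gripper_width: 0.0596
grip_force: 50.0
[ 1.145 -0.435 -1.149  1.898 -0.437  1.406 -0.691] [0.39908094 0.11102153 0.2596287 ]
shift cm [12.21 12.17 11.65] turn [ 0.1267 -0.4723  0.6371]
   [ 1.11  0.02 -1.43  1.81  0.01  1.34 -1.21] [0.437 0.114 0.237]
   [ 0.62  0.44 -1.18  1.64  0.38  1.48 -1.67] [0.494 0.115 0.195]
   [ 0.27  0.81 -0.91  1.2   0.44  1.8  -2.01] [0.576 0.115 0.15 ]
   [ 0.27  0.81 -0.91  1.2   0.44  1.8  -2.01] [0.576 0.115 0.15 ]
```

```bash
python3 -m handwheel '[[[0.127,-0.472,0.637],[12.2,12.2,11.6],1],[[0.127,-0.472,0.637],[12.2,12.2,11.6],1],[[0.127,-0.472,0.637],[12.2,12.2,11.6],1],[[0.127,-0.472,0.637],[12.2,12.2,11.6],1],[[0.127,-0.472,0.637],[12.2,12.2,11.6],1],[[0.127,-0.472,0.637],[12.2,12.2,11.6],1],[[0.127,-0.472,0.637],[12.2,12.2,11.6],1],[[0.127,-0.472,0.637],[12.2,12.2,11.6],1]]'; python3 - <<'E'
from h import *
s=env.get_state();print(s["joint_pos"].round(3),s["tcp_pos"])
p,D=tool_for(8.2,0,box=[.566,.114,.136]);goto(p,D)
E
```

```text
clock: 23.52
tcp_pos: [0.3576, 0.0726, 0.2439]
tool_rot: [0.986, 0.096, -0.134, 0.009]
wrist_force: [-0.1, -0.6, -4.5]
gripper_width: 0.0595
grip_force: 50.0
[ 1.585 -0.499 -1.468  1.814 -0.403  1.656 -1.159] [0.35763028 0.07260663 0.24389008]
shift cm [23.94  0.07  3.13] turn [ 0.0098 -0.1666  0.0502]
```

```bash
cat > s2.py <<'E'
from sim import *
import time
rng=np.random.default_rng(3); q0=env.get_state()["joint_pos"].copy()
pf,Df=tool_for(8.2,0,box=[.566,.114,.136]); Rf=R.from_matrix(Df); best=9;t=time.time()
def run(q,p,r,n,w,rows,m):
    for _ in range(rows):
        q=step(q,p,r,"lsq",n=n,lam=.01,w=w); m.append(min(q[1]+.5,q[2]+1.47,hi[3]-q[3],hi[5]-q[5]))
    return q
while time.time()-t<330:
    la=(rng.uniform(.37,.44),rng.uniform(-.06,.04),rng.uniform(.1,.25)); ya,ta=rng.uniform(-30,70),rng.uniform(20,60)
    pb=np.array([rng.uniform(.46,.58),rng.uniform(.0,.13),rng.uniform(.2,.3)]); yb,tb=rng.uniform(0,50),rng.uniform(10,ta)
    pa,Da=tool_for(ya,ta,lip=la);_,Db=tool_for(yb,tb,box=[0,0,0]); cs=[]
    for n,w in((1,.6),(3,2)):
        m=[];q=run(q0,pa,R.from_matrix(Da),n,w,12,[]); ma=min(q[1]+.5,q[2]+1.47); qa=q
        q=run(q,pb,R.from_matrix(Db),n,w,8,m);q=run(q,pf,Rf,n,w,12,m); p,r=FK(q)
        cs.append(np.linalg.norm(p-pf)+.3*np.linalg.norm((r*Rf.inv()).as_rotvec())-.3*min(min(m),.25)-.3*min(ma,.3))
        if cs[-1]>best: break
    if max(cs)<best: best=max(cs);print(round(best,3),np.round(la,3),round(ya),round(ta),"|",pb.round(3),round(yb),round(tb),"ma",round(ma,2),"m",round(min(m),2),qa.round(2),q.round(2),flush=True)
E
timeout 400 python3 s2.py | tail -n 5
```

```text
-0.038 [0.37  0.037 0.145] 1 56 | [0.53  0.061 0.277] 2 42 ma 0.0 m 0.13 [ 0.3  -0.5  -0.46  2.4  -0.22  0.67 -1.58] [ 0.09  0.71 -0.56  1.21  0.23  1.74 -1.87]
-0.123 [ 0.379 -0.03   0.174] 55 59 | [0.545 0.028 0.254] 35 13 ma 0.19 m 0.22 [ 1.18 -0.31 -0.72  2.21 -0.85  1.23  0.19] [ 0.22  0.78 -0.81  1.21  0.38  1.78 -1.97]
-0.128 [0.382 0.021 0.215] 66 60 | [0.519 0.018 0.214] 1 18 ma 0.18 m 0.27 [ 1.07 -0.32 -0.71  2.13 -0.84  1.35  0.21] [ 0.2   0.76 -0.77  1.21  0.35  1.77 -1.95]
-0.128 [0.401 0.007 0.177] 66 51 | [0.567 0.002 0.264] 4 22 ma 0.22 m 0.2 [ 1.25 -0.28 -0.98  2.1  -0.74  1.23  0.12] [ 0.23  0.78 -0.83  1.2   0.39  1.78 -1.97]
-0.148 [ 0.372 -0.057  0.189] 60 60 | [0.541 0.02  0.264] 27 11 ma 0.24 m 0.26 [ 1.21 -0.26 -0.68  2.15 -0.8   1.32  0.29] [ 0.21  0.77 -0.78  1.21  0.36  1.77 -1.95]
```

```bash
python3 - <<'E'
from h import *
p,D=tool_for(60,58,lip=[.385,-.03,.185]);print(p);goto(p,D)
E
```

```text
[0.41277025 0.01809949 0.22104515]
shift cm [4.8  6.43 0.99] turn [ 0.1263  0.7888 -0.8689]
```

```bash
python3 -m handwheel '[[[0.126,0.789,-0.869],[4.8,6.4,1],1],[[0.126,0.789,-0.869],[4.8,6.4,1],1],[[0.126,0.789,-0.869],[4.8,6.4,1],1],[[0.126,0.789,-0.869],[4.8,6.4,1],1],[[0.126,0.789,-0.869],[4.8,6.4,1],1],[[0.126,0.789,-0.869],[4.8,6.4,1],1],[[0.126,0.789,-0.869],[4.8,6.4,1],1],[[0.126,0.789,-0.869],[4.8,6.4,1],1]]';python3 - <<'E'
from h import *
s=env.get_state();print(s["joint_pos"].round(3),s["tcp_pos"])
p,D=tool_for(60,58,lip=[.385,-.03,.185]);goto(p,D)
E
```

```text
clock: 24.18
tcp_pos: [0.4134, 0.0188, 0.2207]
tool_rot: [0.874, 0.43, 0.191, -0.121]
wrist_force: [0.3, -1.2, -4.2]
gripper_width: 0.0594
grip_force: 50.0
[ 1.259 -0.334 -0.865  2.116 -0.744  1.271 -0.004] [0.41336156 0.0188154  0.22072062]
shift cm [-0.07 -0.01 -0.07] turn [ 0.0191  0.1197 -0.129 ]
```

```bash
python3 -m handwheel '[[[0.019,0.12,-0.129],[0,0,0],1],[[0.019,0.12,-0.129],[0,0,0],1],[[0.019,0.12,-0.129],[0,0,0],1],[[0.019,0.12,-0.129],[0,0,0],1],[[0.019,0.12,-0.129],[0,0,0],1],[[0.019,0.12,-0.129],[0,0,0],1],[[0.019,0.12,-0.129],[0,0,0],1],[[0.019,0.12,-0.129],[0,0,0],1]]';python3 - <<'E'
from sim import *
s=env.get_state();print(s["joint_pos"].round(3),s["tcp_pos"])
pf,Df=tool_for(8.2,0,box=[.566,.114,.136])
for yb,tb in((27,11),(45,30),(27,30)):
  pb=np.array([.541,.02,.264]);_,Db=tool_for(yb,tb,box=[0,0,0]);goto(pb,Db)
  for n,w in((1,.6),(3,2)):
    q=s["joint_pos"].copy()
    for i in range(8):
        q=step(q,pb,R.from_matrix(Db),"lsq",n=n,lam=.01,w=w)
        if i%2: print("  ",q.round(2),FK(q)[0].round(3))
E
```

```text
clock: 24.85
tcp_pos: [0.4138, 0.0196, 0.2211]
tool_rot: [0.832, 0.478, 0.244, -0.141]
wrist_force: [0.2, -1.2, -3.8]
gripper_width: 0.0591
grip_force: 50.0
[ 1.232 -0.285 -0.788  2.15  -0.816  1.274  0.217] [0.4137795  0.01957088 0.22108435]
shift cm [ 7.74 10.97 -0.15] turn [-0.0979 -0.7924  0.581 ]
   [ 1.26 -0.19 -0.98  1.97 -0.63  1.2  -0.15] [0.476 0.023 0.246]
   [ 1.29 -0.02 -1.18  1.81 -0.34  1.16 -0.52] [0.527 0.021 0.265]
   [ 1.15  0.14 -1.24  1.71 -0.02  1.21 -0.88] [0.543 0.018 0.265]
   [ 0.89  0.27 -1.16  1.61  0.23  1.38 -1.22] [0.543 0.018 0.263]
   [ 1.26 -0.18 -0.98  1.97 -0.61  1.21 -0.15] [0.47  0.021 0.242]
   [ 1.25 -0.   -1.15  1.81 -0.32  1.18 -0.52] [0.515 0.02  0.257]
   [ 1.06  0.17 -1.16  1.68 -0.01  1.25 -0.88] [0.541 0.02  0.264]
   [ 0.81  0.3  -1.08  1.57  0.23  1.44 -1.22] [0.541 0.02  0.264]
shift cm [ 7.74 10.97 -0.15] turn [-0.0865 -0.4813  0.2471]
   [ 1.26 -0.2  -0.99  1.96 -0.62  1.19 -0.15] [0.479 0.023 0.248]
   [ 1.3  -0.02 -1.22  1.8  -0.3   1.15 -0.52] [0.529 0.021 0.267]
   [ 1.14  0.17 -1.27  1.7   0.06  1.22 -0.88] [0.544 0.018 0.265]

[... 230 characters left out ...]
0.05  1.26 -0.88] [0.541 0.02  0.264]
   [ 0.93  0.24 -1.16  1.63  0.17  1.34 -1.02] [0.541 0.02  0.264]
shift cm [ 7.74 10.97 -0.15] turn [-0.189  -0.4703  0.5472]
   [ 1.26 -0.22 -0.97  1.99 -0.67  1.18 -0.15] [0.477 0.023 0.246]
   [ 1.31 -0.08 -1.17  1.84 -0.42  1.13 -0.52] [0.53  0.021 0.266]
   [ 1.28  0.04 -1.29  1.77 -0.14  1.14 -0.88] [0.543 0.019 0.267]
   [ 1.08  0.18 -1.27  1.69  0.14  1.25 -1.25] [0.544 0.018 0.263]
   [ 1.27 -0.21 -0.97  1.99 -0.66  1.19 -0.15] [0.473 0.021 0.242]
   [ 1.29 -0.06 -1.16  1.84 -0.4   1.14 -0.52] [0.521 0.02  0.259]
   [ 1.2   0.08 -1.22  1.75 -0.12  1.16 -0.88] [0.541 0.02  0.264]
   [ 1.    0.18 -1.18  1.67  0.12  1.28 -1.25] [0.541 0.02  0.264]
```

```bash
python3 -m handwheel '[[[-0.098,-0.792,0.581],[7.7,11,-0.15],1],[[-0.098,-0.792,0.581],[7.7,11,-0.15],1],[[-0.098,-0.792,0.581],[7.7,11,-0.15],1],[[-0.098,-0.792,0.581],[7.7,11,-0.15],1],[[-0.098,-0.792,0.581],[7.7,11,-0.15],1],[[-0.098,-0.792,0.581],[7.7,11,-0.15],1],[[-0.098,-0.792,0.581],[7.7,11,-0.15],1],[[-0.098,-0.792,0.581],[7.7,11,-0.15],1]]';python3 - <<'E'
from sim import *
s=env.get_state();print(s["joint_pos"].round(3),s["tcp_pos"])
pb=np.array([.541,.02,.264]);_,Db=tool_for(27,11,box=[0,0,0]);goto(pb,Db)
pf,Df=tool_for(8.2,0,box=[.566,.114,.136]);goto(pf,Df)
for n,w in((1,.6),(3,2)):
    q=s["joint_pos"].copy()
    for i in range(8):
        q=step(q,pf,R.from_matrix(Df),"lsq",n=n,lam=.01,w=w)
        if i%2: print("  ",q.round(2),FK(q)[0].round(3))
E
```

```text
clock: 25.52
tcp_pos: [0.5431, 0.0177, 0.2637]
tool_rot: [0.947, 0.319, -0.018, -0.033]
wrist_force: [-0.4, -0.2, -4.6]
gripper_width: 0.0596
grip_force: 50.0
[ 0.782  0.343 -1.07   1.528  0.237  1.487 -1.215] [0.54308385 0.01769206 0.26371735]
shift cm [-0.03 -0.31 -0.01] turn [-0.0499 -0.2244  0.1853]
shift cm [ 8.67 -4.96 11.66] turn [ 0.0428 -0.3958  0.5117]
   [ 0.52  0.5  -0.98  1.47  0.36  1.55 -1.54] [0.556 0.063 0.209]
   [ 0.28  0.7  -0.86  1.33  0.42  1.65 -1.84] [0.574 0.116 0.147]
   [ 0.22  0.78 -0.81  1.21  0.38  1.78 -1.97] [0.576 0.115 0.15 ]
   [ 0.22  0.78 -0.81  1.21  0.38  1.78 -1.97] [0.576 0.115 0.15 ]
   [ 0.52  0.5  -0.97  1.46  0.35  1.56 -1.54] [0.558 0.063 0.21 ]
   [ 0.28  0.7  -0.86  1.31  0.41  1.65 -1.83] [0.576 0.115 0.15 ]
   [ 0.22  0.78 -0.8   1.21  0.37  1.77 -1.96] [0.576 0.115 0.15 ]
   [ 0.22  0.78 -0.8   1.21  0.37  1.77 -1.96] [0.576 0.115 0.15 ]
```

Freed. Going above the cradle.

```bash
python3 -m handwheel '[[[0.01,-0.08,0.1],[1.5,-0.9,2],1],[[0.02,-0.16,0.2],[3,-1.8,4],1],[[0.03,-0.24,0.3],[4.5,-2.6,6],1],[[0.035,-0.32,0.4],[6.2,-3.5,8.2],1],[[0.04,-0.38,0.48],[7.7,-4.4,10.3],1],[[0.043,-0.396,0.512],[8.7,-5,11.7],1],[[0.043,-0.396,0.512],[8.7,-5,11.7],1],[[0.043,-0.396,0.512],[8.7,-5,11.7],1]]';python3 - <<'E'
from h import *
import cv2
s=env.get_state();print(s["joint_pos"].round(3),s["tcp_pos"])
f=grab_frame("side")["frame"]; cv2.imwrite("pics/side8.png",f[:,:,::-1])
h=cv2.cvtColor(f,cv2.COLOR_RGB2HSV); m=cv2.inRange(h,(0,150,90),(8,255,255))|cv2.inRange(h,(174,150,90),(180,255,255))
n,l,st,c=cv2.connectedComponentsWithStats(m); print([(st[i].tolist(),c[i].round(1).tolist()) for i in range(1,n) if st[i][4]>12 and 340<st[i][0]<420 and st[i][1]>30])
T=R.from_quat(s["tool_rot"]); p0,D0=tool_for(0,0,box=[0,0,0]); B=T*R.from_matrix(D0).inv(); o=s["tcp_pos"]-B.apply([.01,0,.014])
a=.2094; print("box z",B.as_matrix()[:,2],"tab pred",proj("side",o+B.apply([.056+.129*np.cos(a),0,.0445-.129*np.sin(a)])))
for z in(.03,.007): p,D=tool_for(8.2,0,box=[.566,.114,z]);goto(p,D)
E
```

```text
clock: 26.18
tcp_pos: [0.573, 0.1189, 0.1483]
tool_rot: [0.973, 0.074, -0.216, 0.015]
wrist_force: [-0.4, -0.3, -3.7]
gripper_width: 0.0599
grip_force: 50.0
[ 0.222  0.777 -0.814  1.214  0.377  1.771 -1.965] [0.57295974 0.11894251 0.14833943]
[([374, 110, 10, 5, 35], [379.2, 111.7]), ([410, 114, 13, 12, 125], [416.2, 119.3])]
box z [ 0.00155354 -0.00305986  0.99999411] tab pred [[382.65469347 111.7969128 ]]
shift cm [4.65 0.33 9.51] turn [ 0.0008 -0.0013  0.0082]
shift cm [ 5.62  0.33 11.59] turn [ 0.0008 -0.0013  0.0082]
```

```bash
python3 -m handwheel '[[[0,0,0.008],[0.7,0.3,1.5],1],[[0,0,0.008],[1.7,0.35,3.5],1],[[0,0,0.008],[2.6,0.35,5.3],1],[[0,0,0.008],[3.4,0.35,7],1],[[0,0,0.008],[4.1,0.35,8.4],1],[[0,0,0.008],[4.65,0.35,9.5],1],[[0,0,0.008],[4.65,0.35,9.5],1],[[0,0,0.008],[4.65,0.35,9.5],1]]';python3 - <<'E'
from h import *
_,D=tool_for(8.2,0,box=[0,0,0]);goto([.5754,.1148,.0195],D)
E
```

```text
clock: 26.9
tcp_pos: [0.5758, 0.115, 0.0445]
tool_rot: [0.974, 0.07, -0.215, 0.016]
wrist_force: [-0.6, 0.4, -3.5]
gripper_width: 0.0594
grip_force: 50.0
shift cm [1.02 0.01 2.29] turn [ 0.0009 -0.0011 -0.0005]
```

```bash
python3 -m handwheel '[[[0,0,0],[0.2,0,0.45],1],[[0,0,0],[0.4,0,0.9],1],[[0,0,0],[0.6,0,1.35],1],[[0,0,0],[0.8,0,1.8],1],[[0,0,0],[0.95,0,2.1],1],[[0,0,0],[1.02,0,2.29],1],[[0,0,0],[1.02,0,2.29],1],[[0,0,0],[1.02,0,2.29],1]]'; python3 -m handwheel '[[[0,0,0],[0,0,0],1],[[0,0,0],[0,0,0],1],[[0,0,0],[0,0,0],1],[[0,0,0],[0,0,0],1],[[0,0,0],[0,0,0],1],[[0,0,0],[0,0,0],1],[[0,0,0],[0,0,0],1],[[0,0,0],[0,0,0],1]]'
```

```text
clock: 27.57
tcp_pos: [0.5752, 0.1152, 0.0192]
tool_rot: [0.974, 0.07, -0.216, 0.016]
wrist_force: [-0.1, -0.7, -0.1]
gripper_width: 0.0594
grip_force: 50.0
clock: 28.23
tcp_pos: [0.5752, 0.1152, 0.0192]
tool_rot: [0.974, 0.07, -0.215, 0.016]
wrist_force: [-2.1, -2.0, 3.0]
gripper_width: 0.0598
grip_force: 50.0
```

```bash
python3 -m handwheel '[[[0,0,0],[0,0,0],-1],[[0,0,0],[0,0,0],-1],[[0,0,0],[0,0,0],-1],[[0,0,0],[0,0,0],-1],[[0,0,0],[-0.8,0,-1.8],-1],[[0,0,0],[-2.4,0,-5.2],-1],[[0,0,0],[-4,0,-8.6],-1],[[0,0,0],[-5.6,0,-12],-1]]'; python3 -m handwheel '[[[0,0,0],[-1.5,0,-3],-1],[[0,0,0],[-3,0,-6],-1],[[0,0,0],[-3,0,-6],-1],[[0,0,0],[-3,0,-6],-1],[[0,0,0],[-3,0,-6],-1],[[0,0,0],[-3,0,-6],-1],[[0,0,0],[-3,0,-6],-1],[[0,0,0],[-3,0,-6],-1]]'; python3 - <<'E'
from h import *
import cv2
s=env.get_state();print(s["tcp_pos"])
f=grab_frame("side")["frame"]; cv2.imwrite("pics/side9.png",f[:,:,::-1])
old=cv2.imread("pics/open.png")  # same scene before pouring, crop [100:220,250:390] scaled 5x
old=cv2.resize(old,(140,120),interpolation=cv2.INTER_AREA)[:,:,::-1]; d=np.abs(f[100:220,250:390].astype(int)-old).max(2)>60
n,l,st,c=cv2.connectedComponentsWithStats(d.astype(np.uint8)); print("changes",[((st[i][:2]+[250,100]).tolist(),st[i][2:].tolist()) for i in range(1,n) if st[i][4]>6])
h=cv2.cvtColor(f,cv2.COLOR_RGB2HSV); ho=cv2.cvtColor(np.ascontiguousarray(old),cv2.COLOR_RGB2HSV)
for nm,lo_,hi_ in(("blue",(105,120,40),(130,255,255)),("red",(0,150,90),(8,255,255))):
    for k,x in(("new",h[100:220,250:390]),("old",ho)):
        m=cv2.inRange(x,lo_,hi_); n,l,st,c=cv2.connectedComponentsWithStats(m); print(nm,k,[(st[i].tolist(),c[i].round(1).tolist()) for i in range(1,n) if st[i][4]>12])
# tray: dark blobs on the floor and walls, before/after
b=cv2.imread("pics/side0.png")[:,:,::-1].astype(int); P=proj("side",[[.4014+dx,-.0278+dy,.0355] for dx,dy in((-.05,-.075),(.05,-.075),(.05,.075),(-.05,.075))]).astype(np.int32)
Pl=proj("side",[[.4014+dx,-.0278+dy,.002] for dx,dy in((-.05,-.075),(.05,-.075),(.05,.075),(-.05,.075))]).astype(np.int32)
g=cv2.cvtColor(f,cv2.COLOR_RGB2GRAY); x0,y0=np.vstack([P,Pl]).min(0);x1,y1=np.vstack([P,Pl]).max(0)
for r in (g[y0:y1,x0:x1]//10): print(" ".join("%2d"%v for v in r))
print(x0,y0)
E
```

```text
clock: 28.9
tcp_pos: [0.5747, 0.1154, 0.1527]
tool_rot: [0.974, 0.07, -0.216, 0.016]
wrist_force: [0.9, 0.2, 0.2]
gripper_width: 0.0865
grip_force: 0.0
clock: 29.57
tcp_pos: [0.5729, 0.115, 0.2174]
tool_rot: [0.974, 0.07, -0.216, 0.016]
wrist_force: [-0.1, 0.1, 0.3]
gripper_width: 0.0872
grip_force: 0.0
[0.5728807  0.11499366 0.21742119]
changes [([325, 100], [9, 11, 61]), ([335, 100], [8, 10, 54]), ([334, 151], [27, 12, 170]), ([321, 163], [11, 5, 30]), ([250, 165], [45, 28, 547]), ([309, 167], [5, 4, 13]), ([322, 181], [25, 20, 167]), ([252, 203], [5, 2, 9]), ([250, 213], [6, 7, 40]), ([276, 218], [6, 2, 9])]
blue new [([47, 53, 44, 33, 1023], [68.9, 69.0])]
blue old [([47, 53, 45, 33, 993], [68.9, 69.2])]
red new [([121, 53, 9, 5, 28], [125.8, 55.1])]
red old [([122, 54, 9, 4, 29], [126.3, 55.3])]
20 22 22 22 22 22 22 22 22 22 22 22 22 22 22 22 22 22 22 22 22 22 22 22 22 22 22 22 22 22 22 22 22 22 22 22 22 22 22 22 22 22 21 21 21 17 14 14 14 14 14 14 14 14 13 13
20 22 22 22 22 22 22 22 22 22 22 22 22 22 22 22 22 22 22 22 22 22 22 22 22 22 22 22 22 21 22 22 22 22 22 21 20 20 20 20 
[... 9267 characters left out ...]
18 19 19 19 18 17 18
12 12 12 12  7  4  4  4  5 10 13 14 14 14 14 14 14 14 14 14 14 14 14 14 14 14 14 14 14 13 13 12 12 12 11 12 12 12 12 13 17 18 18 18 18 19 19 19 19 19 19 19 19 18 16 18
12 12 12 12 11  7  5  5  5  9 13 14 14 14 14 14 14 14 14 14 14 14 14 13 13 12 12 12 11 11 12 12 12 12 12 17 18 18 19 19 19 19 19 19 19 19 19 19 19 19 19 19 19 18 15 18
12 12 12 12 12  7  5  4  5  9 13 14 14 14 14 14 14 14 14 13 12 13 13 11 11 12 12 12 12 12 17 18 18 18 18 19 19 19 19 19 19 19 19 19 19 19 19 19 19 19 19 19 19 19 17 18
12 12 13 13 13  7  5  4  5  7 12 13 13 13 12 12 12 12 12 12 12 17 18 14 12 17 18 18 18 18 19 19 19 19 19 19 19 19 19 19 19 19 19 19 19 19 19 19 19 19 19 19 19 19 19 18
241 186
```

Box and lid are back where they were to within a pixel, and the balls seen inside earlier are gone. The side view shows four balls in the tray, and the near wall may hide the fifth. I'll check from the top.

```bash
python3 - <<'E'
from h import *
import cv2
f=grab_frame("top")["frame"]; cv2.imwrite("pics/top9.png",f[:,:,::-1]); g=cv2.cvtColor(f,cv2.COLOR_RGB2GRAY)
P=proj("top",[[.4014+dx,-.0278+dy,.008] for dx,dy in((-.05,-.075),(.05,-.075),(.05,.075),(-.05,.075))]);print(P.round(1).tolist())
x0,y0=P.min(0).astype(int);x1,y1=P.max(0).astype(int)
for r in (g[y0:y1+2,x0:x1+1]//26): print("".join("%d"%v for v in r))
print(x0,y0)
E
```

```text
[[340.2, 288.2], [344.0, 244.1], [279.6, 238.0], [274.4, 281.8]]
5555555555555555555555555555555555555555555555555555555555555555555555
5555555555555555555555555555555555555555555555555555555555555555555555
5555555555555555555555555555555555555555555555555555555555555555555555
5555555555555555555555555555555555555555555555555555555555555555555555
5555555555555555555555555555555555555555555555555555555555555555555555
5555555555555555555555555555555555555555555555555555555555555555555555
5555555555555555555555555555555555555555555555555555555555555555555555
5555555555555555555555555555555555555555555555555555555555555555555555
5555555555555555555555555555555555555555555555555555555555555555555555
5555555555555555555555555555555555555555555555555555555555555555555555
5555555555555555555555555555555555555555555555555555555555555555555555
5555555555555555555555555555555555555555555555555555555555555555555555
5555555555555555555555555555555555555555555555555555555555555555555555
5555555555555555555555555555555555555555555555555555555555555555555555
55555555555555555555555555555555555555555
[... 2035 characters left out ...]
55555566666666655555555555555555555555555555555555555
3334444444445555555555566666666655555555555555555555555555555555555555
3334444444445555555555556666666665555555555555555555555555555555555555
3334444444444555555555556666666665555555555555555555555555555555555555
3333444444444555555555555666666665555555555555555555555555555555555555
3333444444444555555555555666666666555555555555555555555555555555555555
3333444444444455555555555666666666555555555555555555555555555555555555
3333344444444455555555555566666666655555555555555555555555555555555555
3333344444444455555555555566666666655555555555555555555555555555555555
3333344444444445555555555556666666665555555555555555555555555555555555
274 237
```

```bash
python3 - <<'E'
from sim import *
s=env.get_state();p=np.array([.48,-.19,.24]);D=down(np.radians(165));goto(p,D);q=s["joint_pos"].copy()
for i in range(14):
    q=step(q,p,R.from_matrix(D),"lsq",n=1,lam=.01,w=.6)
    if i%4==1: print(q.round(2),FK(q)[0].round(3))
E
```

```text
shift cm [-13.22  28.86   3.75] turn [0.0895 0.4302 0.3987]
[ 0.47  0.49 -0.85  1.42  0.3   1.64 -1.99] [0.544 0.036 0.218]
[ 0.91  0.14 -0.81  1.71  0.11  1.33 -1.75] [ 0.495 -0.125  0.232]
[ 0.99  0.15 -0.76  1.69  0.1   1.35 -1.62] [ 0.48 -0.19  0.24]
[ 0.99  0.15 -0.76  1.69  0.1   1.35 -1.62] [ 0.48 -0.19  0.24]
```

```bash
python3 -m handwheel '[[[0.01,0.05,0.05],[-1.6,3.5,0.4],-1],[[0.03,0.1,0.1],[-3.2,7,0.9],-1],[[0.04,0.18,0.16],[-4.8,10.5,1.3],-1],[[0.05,0.25,0.22],[-6.4,14,1.8],-1],[[0.06,0.3,0.28],[-8,17.5,2.2],-1],[[0.07,0.36,0.34],[-9.6,21,2.7],-1],[[0.08,0.4,0.38],[-11.2,24.5,3.2],-1],[[0.09,0.43,0.4],[-13,28.5,3.7],-1]]'; python3 -m handwheel '[[[0,0,0],[0,0,0],-1],[[0,0,0],[0,0,0],-1],[[0,0,0],[0,0,0],-1],[[0,0,0],[0,0,0],-1],[[0,0,0],[0,0,0],-1],[[0,0,0],[0,0,0],-1],[[0,0,0],[0,0,0],-1],[[0,0,0],[0,0,0],-1]]'; python3 - <<'E'
from h import *
import cv2
f=grab_frame("top")["frame"]; cv2.imwrite("pics/top10.png",f[:,:,::-1]); g=cv2.cvtColor(f,cv2.COLOR_RGB2GRAY)
x0,y0=274,237
for r in (g[y0:y0+53,x0:x0+71]//26): print("".join("%d"%v for v in r))
E
```

```text
clock: 30.33
tcp_pos: [0.4813, -0.1849, 0.2404]
tool_rot: [0.991, -0.132, 0.002, 0.001]
wrist_force: [1.2, 0.2, 0.9]
gripper_width: 0.0871
grip_force: 0.0
clock: 31.0
tcp_pos: [0.4828, -0.183, 0.2397]
tool_rot: [0.991, -0.131, 0.0, -0.0]
wrist_force: [0.2, -0.3, 0.7]
gripper_width: 0.0871
grip_force: 0.0
66677666666777777777777666666555555566666666666666666666666666666666666
66667644444555566667777777777777666665666666666666666666666666666666666
66667534444454444444555566667777777777776665556666666666666666666666666
66677534555555555444444444445555666677777776777776666656666666666666666
66676434555555555555555554444444444455556666777777777777766665566666666
66676435777655555555555555555555544444444444455556666777777777777666665
66676436777777777655555555555555555555555555554444444555566667777777777
66776336777777777777777777765555555555555556655555545554444445555666667
66675346777777777777777777777777777776555555555555555555554444544444457
66675346777777777777777777777777777777777777776555555555555555555554467
66675346777777777777777777777777777777777777777777777777655555555555567
66
[... 2321 characters left out ...]
7775444455544554576555654677777777777777777776676666
77777777766667667777777544455544554576555654677777777777777777776676566
55566677777777777766676655444433444676545554677777777777777777776676566
22333445555666777777777776655544456677544444677777777777777777776676566
22222222223334455556667777777776677667544445777777777777777777776676566
22222222222222222223344555566677777777766666666667767777777777776676666
31112222222222222222222222233445555566777777777676666666677677776676666
44444444334311122222222222222222222334455555667777777777776666666665444
55544554444444444443331112222222222222222223344555556677777777777764223
44444554454555555554444443444443111222222222222222233444555566777764333
```

I count four balls in the tray. I'll look for the fifth in the box and on the table.

```bash
python3 - <<'E'
from h import *
import cv2
a=cv2.imread("pics/top10.png");g=cv2.cvtColor(a,cv2.COLOR_BGR2GRAY)
C=np.array([.566,.1145,.006]);Rz=R.from_euler('z',8.2,degrees=True)
P=proj("top",C+Rz.apply([[-.05,-.03,.042],[.05,-.03,.042],[.05,.03,.042],[-.05,.03,.042]])).round(1);print(P.tolist())
x0,y0=P.min(0).astype(int)-2;x1,y1=P.max(0).astype(int)+3;print(x0,y0)
for r in a[y0:y1,x0:x1]: print(" ".join("%2d/%2d"%(v[2]//10,v[0]//10) for v in r))
b=cv2.imread("pics/top0.png"); d=(cv2.absdiff(a,b).max(2)>50).astype(np.uint8); n,l,st,c=cv2.connectedComponentsWithStats(d)
print([st[i].tolist() for i in range(1,n) if st[i][4]>5])
b=cv2.imread("pics/side0.png");e=grab_frame("side")["frame"][:,:,::-1]; cv2.imwrite("pics/side10.png",e); d=(cv2.absdiff(np.ascontiguousarray(e),b).max(2)>50).astype(np.uint8); n,l,st,c=cv2.connectedComponentsWithStats(d)
print([st[i].tolist() for i in range(1,n) if st[i][4]>5])
E
```

```text
[[267.8, 204.2], [267.0, 161.8], [241.0, 163.0], [241.2, 205.5]]
239 159
18/13 18/13 17/12 18/16 19/19 19/19 19/19 19/19 19/19 19/19 19/19 19/19 19/19 20/19 19/19 19/19 19/19 19/19 19/19 20/19 19/19 19/19 20/19 20/19 19/19 18/18 17/17 18/18 19/19 15/14  9/ 7
18/13 18/13 16/11 17/16 19/19 18/18 17/17 17/17 17/17 18/17 19/18 18/18 17/16 18/17 18/18 19/18 19/18 19/18 19/18 19/18 18/17 18/17 16/16 14/14 14/14 13/13 12/12 17/16 19/18 14/13  8/ 6
16/12 16/12 15/11 17/16 17/17 14/14 12/12 12/12 13/13 13/13 17/16 19/18 18/18 19/18 19/19 19/19 19/19 19/19 19/19 19/19 18/17 14/14 11/11 10/10 10/10 10/10 10/10 12/11 13/12 10/ 9  7/ 6
13/12 13/12 13/11 14/13 12/12 10/10  9/10  9/ 9  9/ 9  9/ 9 12/11 17/16 18/17 18/17 18/17 18/17 18/17 17/17 17/17 17/16 16/15 12/11  7/ 7  8/10  8/12  8/13  8/11  6/ 6  5/ 4  5/ 4  6/ 5
15/15 14/14 12/12 11/11 10/10  8/10  7/11  7/12  7/11  6/ 8  6/ 6 10/ 9 12/11 12/11 13/12 14/14 15/14 14/12 12/11 11/11 10/10  7/ 7  5/ 4  5/10  6/13  6/14  5/10  4/ 4  4/ 3  4/ 4  5/ 5
17/17 16/16 13/13 11/11 10/ 9  6/ 9  5/10  5/11  4/10  4/ 7  4/ 4  4/ 4  5/ 5  6/ 7 13/14 17/17 1
[... 8749 characters left out ...]
32], [363, 291, 17, 4, 50], [477, 295, 21, 3, 29], [408, 296, 134, 17, 675], [376, 298, 21, 78, 386], [370, 382, 10, 18, 99], [339, 384, 20, 16, 282]]
[[343, 30, 14, 7, 26], [294, 37, 63, 19, 661], [297, 53, 84, 133, 6246], [39, 89, 9, 3, 20], [30, 91, 41, 47, 595], [81, 158, 5, 12, 15], [74, 169, 3, 6, 7], [37, 178, 33, 14, 64], [62, 182, 10, 10, 64], [0, 193, 18, 24, 32], [252, 199, 5, 3, 12], [252, 203, 5, 4, 16], [247, 212, 9, 18, 85], [251, 229, 106, 89, 3578], [4, 245, 17, 10, 68], [301, 266, 3, 3, 7], [58, 272, 18, 14, 155], [76, 272, 53, 12, 229], [68, 275, 84, 32, 1372], [43, 283, 12, 7, 38], [33, 289, 40, 25, 532], [3, 318, 8, 3, 13], [0, 332, 23, 35, 218], [0, 347, 100, 53, 2524]]
```

```bash
python3 - <<'E'
from h import *
import cv2
print(back("side",[(254,202),(250,213),(250,219.5),(251,225.5)],.009)[:,:2].round(3).tolist())
print(back("top",[(280,270),(298.5,279),(306,280),(315,281)],.009)[:,:2].round(3).tolist())
g=cv2.imread("pics/top10.png",0); print(g[273:287,292:322])
g=cv2.imread("pics/side10.png",0); print(g[208:232,243:258])
E
```

```text
[[0.378, 0.041], [0.363, 0.003], [0.359, -0.02], [0.359, -0.041]]
[[0.379, 0.038], [0.363, -0.007], [0.362, -0.024], [0.362, -0.044]]
[[200 200 200 200 200 200 200 200 200 200 200 200 200 200 200 200 200 200
  200 199 200 200 200 199 200 200 199 200 200 200]
 [200 200 200 200 200 200 200 200 200 200 200 200 199 200 200 200 200 200
  200 200 200 200 200 200 199 199 199 199 199 200]
 [200 200 200 199 188 170 158 155 155 181 199 200 200 200 200 200 199 200
  200 200 200 200 200 200 200 199 200 199 200 199]
 [200 200 200 200 174 138 133 132 118 130 152 170 191 183 162 170 191 199
  200 200 200 199 200 199 199 201 200 200 200 200]
 [200 200 200 190 156 133 152 144 117 118 126 135 142 136 128 136 156 185
  199 199 200 199 188 177 189 200 200 200 199 200]
 [201 200 200 175 137 134 156 144 124 139 143 137 121 115 132 139 132 147
  183 200 182 158 145 138 149 181 199 199 200 199]
 [200 200 200 177 137 129 138 129 129 150 162 150 129 118 147 153 129 131
  174 188 153 126 131 133 129 149 185 200 199 200]
 [200 200 200 193 154 119 122 119 128 146 154 145 124 118 143 147 128 142
  182 173 136 134
[... 1597 characters left out ...]
2 252]
 [ 52  61 131 244 249 212 140 127 136 134 129 180 247 252 252]
 [ 52  57 117 242 250 234 165 125 145 157 147 178 241 251 252]
 [ 56  55 108 239 250 227 178 185 206 220 211 222 247 252 252]
 [ 55  55 103 233 250 238 207 197 211 228 215 199 227 250 252]
 [ 53  53  85 197 248 245 199 175 191 202 190 176 212 249 252]
 [ 51  55  70 154 245 246 189 147 157 165 156 142 177 247 252]
 [ 53  54  64 134 244 249 212 137 118 120 115 120 210 249 252]
 [ 76  55  60 120 242 251 234 165 114 104 114 154 236 251 252]
 [ 78  54  57 110 240 250 228 179 176 179 190 236 247 251 252]
 [ 76  53  57 104 232 250 240 224 246 250 251 251 252 252 252]
 [ 71  50  56  86 195 248 246 246 251 252 252 252 252 252 252]]
```

```bash
python3 - <<'E'
from h import *
from scipy.optimize import least_squares
# highlights in the top view, and candidate rows of highlights in the side view
T=[(280,270),(298,277.5),(302,279),(306.5,279),(315,280.5)]
for z in(.009,.014,.02):
    P=back("top",T,z); print(z,P[:,:2].round(4).tolist(),proj("side",P).round(1).tolist())
S=[(250,212.3),(251.2,218.2),(252,224.2),(254,202)]
f,cx,cy,E=cam("top"); 
for t in T:
    r=[]
    for s in S:
        g=least_squares(lambda X:np.r_[proj("top",X)[0]-t,proj("side",X)[0]-s],[.37,-.02,.01]); r.append((round(float(np.sqrt(2*g.cost)),1),g.x.round(3).tolist()))
    print(t,min(r))
E
```

```text
0.009 [[0.3787, 0.0375], [0.366, -0.0052], [0.3635, -0.0146], [0.3645, -0.0248], [0.363, -0.0443]] [[254.7, 202.8], [251.9, 214.9], [251.4, 217.7], [252.5, 220.4], [253.1, 226.1]]
0.014 [[0.3787, 0.0369], [0.366, -0.0055], [0.3635, -0.0149], [0.3645, -0.025], [0.363, -0.0444]] [[254.5, 201.4], [251.7, 213.4], [251.2, 216.1], [252.3, 218.9], [252.9, 224.5]]
0.02 [[0.3786, 0.0362], [0.366, -0.006], [0.3635, -0.0152], [0.3645, -0.0253], [0.363, -0.0446]] [[254.2, 199.6], [251.5, 211.5], [251.0, 214.2], [252.0, 217.0], [252.6, 222.6]]
(280, 270) (0.4, [0.378, 0.037, 0.012])
(298, 277.5) (0.8, [0.365, -0.004, -0.001])
(302, 279) (0.2, [0.363, -0.014, 0.007])
(306.5, 279) (0.7, [0.363, -0.025, 0.017])
(315, 280.5) (0.6, [0.362, -0.045, 0.034])
```

```bash
python3 -c "
from cell import env
print(env.close_job())"
```

```text
the job is handed in; nothing more can be done
None
```

I handed the job in; no verdict came back. By the camera, the box is empty and back in the cradle with its lid fully back, four balls are plainly in the tray and a fifth seems wedged among them, and the timer, carton and bottle look undisturbed.

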